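# Set out cheese blocks on a slate with a spacer

## Task

Finish setting out the row of cheeses on the slate board: after the cream block, which already stands in its place one gap from the wooden end block, set the orange block and then the red one, all centred on the brass line and square to it with their 52 mm side along the line, with every gap just as wide as the blue spacer is thick. Step the spacer along as you go: stand it on the board against the last cheese, centred on the line and square to it, bring the next cheese up against it, then move the spacer on. At the end stand the spacer upright on the counter, off the board; leave the cream block and all the other things where they are, and tip nothing over.

Things in the scene. Friction and masses are not known exactly. Their poses are not given: they have to be found in the camera images.
- board: fixed dark slate board, 120 mm along its x, 330 mm along its y, top 12 mm above the counter. Origin: centre of its underside. A flush brass line at x = 0 runs along y, the row. A pale wooden end block is fixed on it: 100 mm along x, from y = +130 mm (the face where the row starts, going towards -y) to +160 mm, 60 mm tall above the slate. Yaw within 12 degrees
- cream_cheese_block: block of cheese, pale cream with a brown top rind, upright with square corners: 62 mm along its x, 52 mm along its y, 75 mm tall, about 0.26 kg, stiff. Starts standing loose on the board, already in its place: square on the brass line, one gap (36 mm) from the end block, its y along the board's y. Origin: centre of its underside; z up.
- orange_cheese_block: block of cheese, orange, upright with square corners: 62 mm along its x, 52 mm along its y, 75 mm tall, about 0.26 kg, stiff. Starts standing loose on the counter in front of the board, turned by up to 35 degrees. Origin: centre of its underside; z up.
- red_cheese_block: block of cheese, covered in dark red wax, upright with square corners: 62 mm along its x, 52 mm along its y, 75 mm tall, about 0.26 kg, stiff. Starts standing loose on the counter in front of the board, turned by up to 35 degrees. Origin: centre of its underside; z up.
- spacer: loose rigid blue plastic spacer, 0.2 kg: a block 70 mm along its x, 36 mm thick along its y (the width of the gaps) and 45 mm tall, with a centred grip on top 40 mm along x, 20 mm along y, from 45 to 92 mm above the underside. Starts upright on the counter before the board, turned by up to 35 degrees. Origin: centre of its underside; z up
- pepper_mill: bystander: dark turned wooden mill, 54 mm across, 170 mm tall, stands loose in the front strip among the cheeses. Origin: centre of its underside
- pickle_jar: bystander: green glass jar with a black lid, 56 mm across, 85 mm tall, loose in the front strip among the cheeses. Origin: centre of its underside
- jam_jar: bystander: amber glass jar with a white lid, 56 mm across, 80 mm tall, loose in the front strip among the cheeses. Origin: centre of its underside
- mustard_pot: bystander: white ceramic cup, 60 mm across, 65 mm tall, loose in the front strip among the cheeses. Origin: centre of its underside
- oil_bottle: bystander: green bottle, 64 mm across, 220 mm tall, loose to one side of the board. Origin: centre of its underside
- preserve_tin: bystander: round steel tin, 74 mm across, 110 mm tall, loose to the other side of the board. Origin: centre of its underside
- butter_bowl: bystander: white bowl, 90 mm across, 50 mm tall, loose behind the board. Origin: centre of its underside
- cheese_spatula: bystander: spatula, 200 mm long, lying flat behind the board. Origin: on its underside, x along its length
Things that resemble listed ones, but are neither listed nor needed, are in the scene too. Of the things that look like the orange_cheese_block, take the one that is nearest to the robot's base at the start.

How it is judged:
By the outcome, as a careful person would: the job done as asked, in the order asked, and still so for the second after the job is handed in, with the robot touching nothing.
It also fails if it takes over 72 s, if anything falls off the work surface, if the arm or the gripper's body presses on something with over 40 N, if the wrist force passes 120 N, or if a joint passes its speed limit or range.

## Robot

A 6-joint arm with a two-finger parallel gripper is mounted at the origin on the work surface. World frame = base frame: x ahead of the robot, y to its left, z up, the work surface at z = 0. Lengths are in m, angles in rad, forces in N, time in s.
With the tool pointing down it reaches from about 0.35 to 0.775 m from the base axis. Payload 5.5 kg.
Tool frame: the origin (TCP) lies midway between the tips of the shut fingers; the grasp point (between the pads) lies 19 mm behind it (env.tcp_to_grasp is the distance from the TCP to the grasp point, in m); z points along the fingers, y is the direction in which the jaws open and shut (so a half turn about z gives the same grasp; the last joint's range is limited). The gripper opens to 85 mm and grips with 20 to 120 N. Pads are 22 mm wide; open, the fingers measure 114 mm over their backs; the gripper's body (76 mm by 85 mm) begins 54 mm behind the grasp point. The pads swing forward as they close: fully open they stand 13 mm farther back than shut.
Start: joints at [-0.14, 0.313, 0.046, 1.304, 0, 1.431], TCP at [0.575, -0, 0.231] pointing down, gripper open.
Joint ranges: [-2.76, 2.76], [-0.86, 1.69], [-1.03, 1.26], [-2.2, 2.34], [-1.47, 1.5], [-3.14, 3.14]. Speed limits (rad/s): [2.57, 2.57, 3.14, 3.14, 3.14, 3.14].

## Interface

Orientations are given as a unit quaternion [w, x, y, z].
In Python, from workcell import get_state, viewer, hand_in, finder, env gives the robot as it stands.
- The arm moves only by the tool arm_command, never from a script. Its argument "motion" is a list of rows, each an object of numbers: "x", "y", "z": the shift along the tool's x, y, z in mm; "rx", "ry", "rz": the turn, a rotation vector about the tool's x, y, z in degrees; "hand": the closure, from -1 (fully open) to 1 (shut). A call has 1 to 10 rows; each row is the pose to reach, as a shift and turn from the pose commanded when the call began, along the tool's axes at that moment; what a row does not reach only later rows make up. A row lasts 1/8 s, in which the tool goes at most 62.5 mm and 10.7 degrees, less where a joint would pass 70% of its speed; a pose out of reach is approached as far as the arm can. A call with a gripper value outside its range is refused whole. The fingers move at their own pace and stop on an object; "force" is the grip in N (left out, the last holds). Time passes only in rows, so rows that repeat a pose let the fingers close. It gives the time, the measured TCP pose, the force and the opening at its end, in the units of the state.
- get_state(): the state, without advancing time (a new reading comes with each control period).
- viewer.read_camera(name): name is "scene" or "side" or "wrist"; returns a dict with "image" (420x560x3 uint8, red, green, blue), "z_map" (420x560 float32, m along the optical axis (not along the pixel's ray), 0 where there is no reading), "intrinsics" (3x3 intrinsics, pixels), "rvec" (rotation vector, rad) and "tvec" (3), from world to camera coordinates, as OpenCV has them. Camera axes: x right, y down, z forward; pixel columns grow to the right and rows downward; lengths in m; the calibration is good to about 2 mm. The wrist camera is an equidistant fisheye: a pixel r from the principal point sees the ray r / f radians off the axis. A picture is of the moment at which its call begins.
- hand_in(): hands the job in, once; it reports no verdict.
Trained networks look in a picture, given as the dict that the camera call returned (one of the last four; its "shot" number tells which), for a name from the list of things; names that differ only in an ending like _2 or _b are one class to them, and where a whole thing is asked for, a point or a joint stands for the part that bears it (a point fixed in the world has none). Each returns a list of dicts, best first, with "score" (0 to 1); they miss things now and then, are a little off and sometimes report something else, mostly with a low value. They report only what shows in the picture. A call takes as long as a camera call. They do not tell look-alikes from the thing itself.
- finder.find_in(picture, query): "at" ([column, row] in pixels, amid what is visible of it).
- finder.masks_of(picture, query): "region" (420x560 bool, what is visible of it) and "at" ([column, row] in pixels, amid what is visible of it).
The state is a dict: "clock": time; "joint_pos": joint angles; "qvel": joint speeds; "tau": joint torques, N m; "tcp_pos": TCP position; "orientation": TCP orientation; "wrist_force": force on the tool from outside, world axes, zero at the start; "ft_torque": the same for the moment, N m; "finger_gap": finger opening in m.
Only numpy, scipy, OpenCV 4.12 (cv2) and the standard library are available. Lean on these libraries where they do the work, as an engineer would, in place of code of your own. Each camera call takes 0.05 s, during which the arm holds its last target.

## Working session

There is one attempt and no reset: what is moved stays moved. The work goes in short steps, Python scripts to look and compute and a tool call to move; the robot and the scene stay as the last step left them, time stands still between calls to the robot, and variables do not carry over. Pictures are saved under pics/ and viewed, and the job is handed in when it is done.

Besides the shell and the picture viewer there is one more tool, called after ">>>" as name(argument=value, ...) on one line, values as JSON. arm_command: Moves the arm, as the interface text tells. Its arguments: {"type":"object","properties":{"motion":{"type":"array","items":{"type":"object","properties":{"x":{"type":"number"},"y":{"type":"number"},"z":{"type":"number"},"rx":{"type":"number"},"ry":{"type":"number"},"rz":{"type":"number"},"hand":{"type":"number"}}}},"force":{"type":"number"}},"required":["motion"]}

```bash
mkdir -p pics; ls; cat > h.py <<'E'
import numpy as np,cv2,pickle
from workcell import get_state, viewer, hand_in, finder, env
def shot(cam,name):
    p=viewer.read_camera(cam); cv2.imwrite(f'pics/{name}.png',cv2.cvtColor(p['image'],cv2.COLOR_RGB2BGR)); pickle.dump(p,open(f'{name}.pkl','wb')); return p
def world(p):
    K=p['intrinsics'];R=cv2.Rodrigues(np.array(p['rvec'],float))[0];t=np.array(p['tvec'],float).ravel()
    v,u=np.mgrid[0:420,0:560];z=p['z_map']
    P=np.stack([(u-K[0,2])/K[0,0]*z,(v-K[1,2])/K[1,1]*z,z],-1)
    W=(P-t)@R; W[z<=0]=np.nan; return W
E
python3 - <<'E'
from h import *
s=get_state();print(s)
for c in ['scene','side']:
    p=shot(c,c+'0');print(p['intrinsics'],p['rvec'],p['tvec'],p['shot'])
    for n in ['board','cream_cheese_block','orange_cheese_block','red_cheese_block','spacer']:
        print(n,[(np.round(d['at']),round(d['score'],2)) for d in finder.find_in(p,n)])
E
```

```text
pics
{'clock': 0.0, 'joint_pos': array([-1.39599384e-01,  3.14003006e-01,  4.49887607e-02,  1.30357883e+00,
        1.36060392e-05,  1.43120443e+00]), 'qvel': array([ 1.78644301e-04, -3.49847928e-04,  7.28194579e-05, -1.21217268e-03,
        1.46101503e-04, -4.18788873e-04]), 'tau': array([-2.90074182e-03, -4.80629075e+01,  2.98531097e+01,  1.95313990e-02,
       -3.83516899e-04, -4.27451073e-05]), 'tcp_pos': array([5.74503571e-01, 6.46049990e-05, 2.30411372e-01]), 'orientation': array([-7.21550664e-04,  7.07109146e-01,  7.07103846e-01, -5.35243656e-04]), 'wrist_force': array([-0.33668315,  0.21440835, -0.16502175]), 'ft_torque': array([-0.02262597,  0.04223886, -0.04791505]), 'finger_gap': 0.08574950573670338}
[[393.53207704   0.         275.22384046]
 [  0.         393.53207704 208.33657076]
 [  0.           0.           1.        ]] [ 0.65186202  2.55530456 -1.24891827] [ 0.5453012  -0.07596439  1.35395316] 1
board [(array([267., 252.]), 0.75)]
cream_cheese_block [(array([280., 244.]), 0.78)]
orange_cheese_block [(array([236., 156.]), 0.97), (array([270., 173.]), 0.83), (array([263., 131.]), 0.82)]
red_cheese_block [(array([347., 243.]), 0.62)]
spacer [(array([307., 195.]), 0.89)]
[[380.94784519   0.         275.66005531]
 [  0.         380.94784519 210.40697144]
 [  0.           0.           1.        ]] [ 2.36812808 -0.02389479  0.01382937] [-0.57254683 -0.0228029   1.01765224] 2
board [(array([294., 210.]), 0.67)]
cream_cheese_block [(array([292., 172.]), 0.62)]
orange_cheese_block [(array([255., 350.]), 0.9), (array([171., 400.]), 0.79), (array([229., 290.]), 0.66), (array([218., 242.]), 0.56)]
red_cheese_block [(array([227., 161.]), 0.65)]
spacer [(array([228., 216.]), 0.95), (array([296., 212.]), 0.25)]
```

View pics/scene0.png

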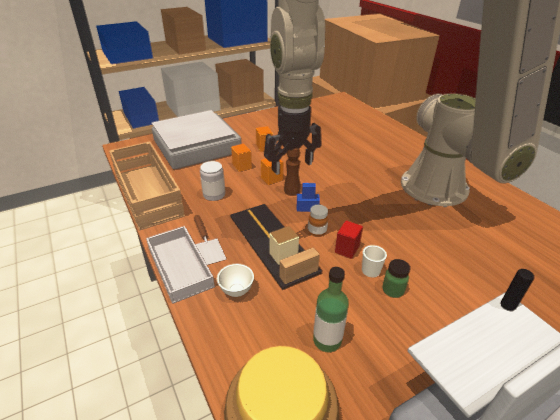

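View pics/side0.png

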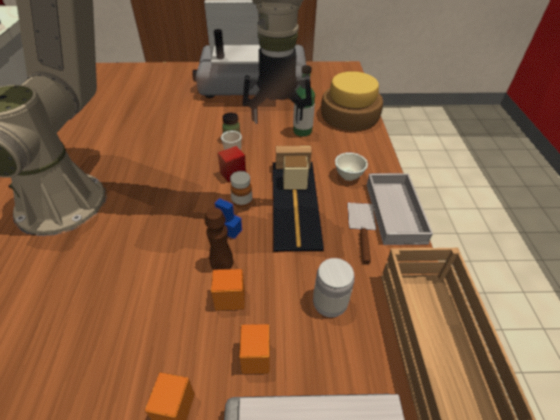

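The scene picture has three orange blocks at (241,157), (270,172) and (263,137), a red block at (349,240) and the spacer at (307,197). The board lies at (275,245), with the cream block at (284,245) on it. In the side picture the orange ones are at (228,290), (255,350) and (171,400). I'll measure them all.

```bash
cat >> h.py <<'E'
def top(W,mask,z0,z1):
    m=mask&(W[...,2]>z0)&(W[...,2]<z1); return W[m]
def rect(P):
    q=P[:,:2].astype(np.float32)*1000
    c,s,a=cv2.minAreaRect(q); return np.round(c,1),np.round(s,1),round(a,1)
E
python3 - <<'E'
from h import *
for c in ['side','scene']:
    p=viewer.read_camera(c);W=world(p)
    print(c)
    for n in ['cream_cheese_block','orange_cheese_block','red_cheese_block','spacer','board','pepper_mill','pickle_jar','jam_jar','mustard_pot','oil_bottle','preserve_tin','butter_bowl','cheese_spatula']:
        for d in finder.masks_of(p,n):
            if d['score']<.4: continue
            P=W[d['region']];P=P[~np.isnan(P[:,0])]
            zt=np.percentile(P[:,2],97)
            T=P[abs(P[:,2]-zt)<.006]
            print(n,np.round(d['at']),round(d['score'],2),'ztop',round(zt,3),len(T),rect(T), 'med',np.round(np.median(P,0),3))
E
```

```text
side
cream_cheese_block [293. 173.] 0.89 ztop 0.087 308 (array([625.3,  52.9]), array([61.2, 52.8]), 0.1) med [0.624 0.03  0.069]
orange_cheese_block [229. 293.] 0.87 ztop 0.075 692 (array([ 467.8, -305.9]), array([61.9, 52.3]), 2.0) med [ 0.47  -0.326  0.071]
orange_cheese_block [171. 399.] 0.81 ztop 0.076 1293 (array([ 387.1, -519.5]), array([62.4, 52.3]), 77.8) med [ 0.393 -0.524  0.073]
orange_cheese_block [255. 349.] 0.55 ztop 0.076 931 (array([ 524.4, -433.6]), array([60.1, 50.6]), 89.6) med [ 0.525 -0.449  0.073]
red_cheese_block [230. 162.] 0.67 ztop 0.076 257 (array([451.7, 104.6]), array([61.1, 51.9]), 28.1) med [0.45  0.092 0.062]
spacer [228. 217.] 0.87 ztop 0.091 117 (array([ 448.2, -104.8]), array([22.1, 38.9]), 58.9) med [ 0.462 -0.117  0.044]
pepper_mill [217. 244.] 0.71 ztop 0.168 165 (array([ 441.9, -211.7]), array([28.6, 33.5]), 39.0) med [ 0.447 -0.225  0.095]
pickle_jar [227. 120.] 0.88 ztop 0.085 129 (array([437.4, 281.5]), array([46.1, 51.6]), 1.8) med [0.44  0.267 0.071]
jam_jar [244. 190.] 0.89 ztop 0.079 203 (array([481.6,  -1.1]), array([46. , 46.3]), 2.7) 
[... 1751 characters left out ...]
7 ztop 0.082 158 (array([483. ,   4.1]), array([50.1, 45.7]), 56.8) med [0.494 0.018 0.054]
oil_bottle [331. 317.] 0.93 ztop 0.22 158 (array([668.4, 324.1]), array([29.3, 26.2]), 42.7) med [0.681 0.338 0.123]
preserve_tin [291. 175.] 0.7 ztop 0.164 36 (array([ 448.2, -195.6]), array([13.2, 32.7]), 72.0) med [ 0.455 -0.192  0.083]
preserve_tin [209. 183.] 0.55 ztop 0.111 201 (array([ 682. , -313.2]), array([70.8, 62.8]), 67.7) med [ 0.69  -0.286  0.075]
butter_bowl [234. 277.] 0.75 ztop 0.051 184 (array([786.3,  99.2]), array([86.9, 85.4]), 67.9) med [0.781 0.081 0.031]
cheese_spatula [207. 247.] 0.6 ztop 0.02 126 (array([ 782.3, -165.3]), array([97.1, 17.8]), 84.9) med [ 0.788 -0.077  0.003]
```

```bash
python3 - <<'E'
from h import *
p=shot('wrist','w0');print(p['intrinsics'],p['rvec'],p['tvec'],p['z_map'].min(),p['z_map'].max())
a=cv2.imread('pics/side0.png')[190:420,140:320];cv2.imwrite('pics/crop0.png',cv2.resize(a,None,fx=2.5,fy=2.5,interpolation=3))
E
```

```text
[[325.1922621    0.         284.79143218]
 [  0.         325.1922621  212.05327384]
 [  0.           0.           1.        ]] [-2.83568052e+00 -1.10091841e-03  9.20882587e-04] [-0.57538405 -0.03904009  0.37997347] 0.0 1.6084371
```

View pics/w0.png

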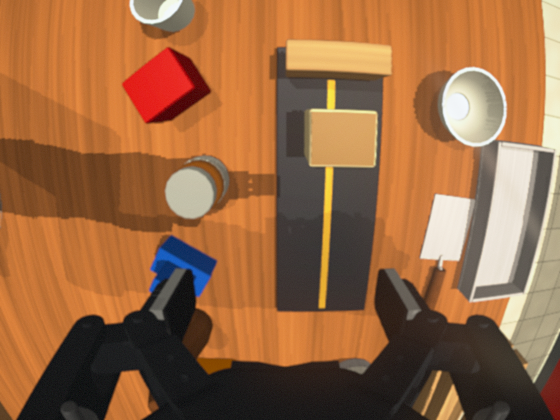

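View pics/crop0.png

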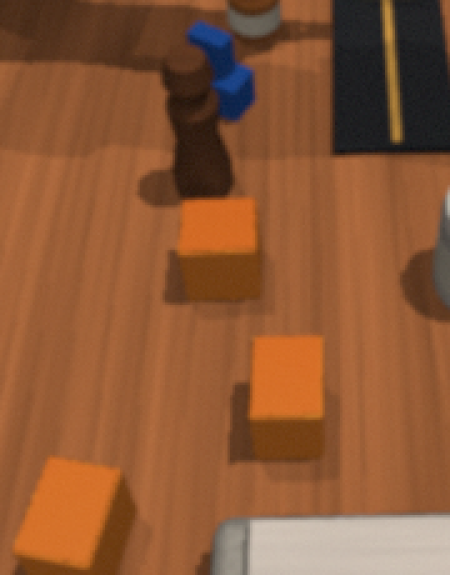

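The crop shows the three orange blocks at side (228,290), (255,350) and (171,400), which are 0.56, 0.68 and 0.65 m from the base. I'll take the one next to the mill at (228,290), since it is nearest. The wrist view shows the board, brass line, cream block, red block and spacer clearly, so I'll measure from that.

```bash
cat >> h.py <<'E'
def worldf(p):
    K=p['intrinsics'];R=cv2.Rodrigues(np.array(p['rvec'],float))[0];t=np.array(p['tvec'],float).ravel()
    v,u=np.mgrid[0:420,0:560].astype(float);z=p['z_map']
    x=(u-K[0,2])/K[0,0];y=(v-K[1,2])/K[1,1];r=np.hypot(x,y)+1e-9
    s=np.tan(r)/r*z
    P=np.stack([x*s,y*s,z],-1); W=(P-t)@R; W[z<=0]=np.nan; return W
def hsv(p): return cv2.cvtColor(p['image'],cv2.COLOR_RGB2HSV)
def comps(W,m,zc,dz=.005,n=40):
    mm=(m&(abs(W[...,2]-zc)<dz)).astype(np.uint8)
    k,l,st,c=cv2.connectedComponentsWithStats(mm)
    for i in range(1,k):
        if st[i,4]>=n:
            print(zc,np.round(c[i]),st[i,4],rect(W[l==i]),np.round(np.median(W[l==i],0),4))
def line(W,m):
    P=W[m][:,:2]; 
    vx,vy,x0,y0=cv2.fitLine(P.astype(np.float32)*1000,cv2.DIST_HUBER,0,.01,.01).ravel()
    print('line yaw from y (deg ccw)',np.degrees(np.arctan(-vx/vy)),'x at y=0',x0-vx/vy*y0,'n',len(P),P[:,1].min(),P[:,1].max())
E
python3 - <<'E'
from h import *
for nm in ['w0','side0','scene0']:
    p=pickle.load(open(nm+'.pkl','rb'));W=worldf(p) if nm[0]=='w' else world(p);H=hsv(p)
    print(nm)
    yel=(H[...,0]>18)&(H[...,0]<30)&(H[...,1]>170)&(H[...,2]>110)&(abs(W[...,2]-.012)<.006)&(abs(W[...,0]-.63)<.03)
    line(W,yel)
    comps(W,np.abs(W[...,0]-.63)<.1,.087,n=100);comps(W,np.abs(W[...,0]-.63)<.1,.072,n=100)
    dark=(H[...,2]<75)&(abs(W[...,2]-.012)<.006)&(abs(W[...,0]-.63)<.09)
    comps(W,dark|yel,.012,n=300)
    red=((H[...,0]<6)|(H[...,0]>172))&(H[...,1]>180); comps(W,red,.075,n=80)
    org=(H[...,0]>6)&(H[...,0]<16)&(H[...,1]>180); comps(W,org,.075,n=60)
    blu=(H[...,0]>105)&(H[...,0]<130)&(H[...,1]>120); comps(W,blu,.092,n=20);comps(W,blu,.045,n=80)
    if nm=='w0':print(np.nanmin(W[dark],0),np.nanmax(W[dark],0))
E
```

```text
w0
line yaw from y (deg ccw) -0.35589132 x at y=0 625.28186 n 1139 -0.1698818378468025 0.1150034790930956
0.087 [342. 138.] 3875 (array([627.7,  55.5]), array([62. , 52.7]), 0.6) [0.6262 0.0563 0.0873]
0.072 [338.  57.] 3273 (array([626. , 132.1]), array([31.1, 99.6]), 89.2) [0.624  0.1318 0.0716]
0.012 [294. 134.] 749 (array([586.1,  54.3]), array([19. , 52.5]), 0.4) [0.5857 0.0537 0.0118]
0.012 [326. 236.] 948 (array([624.9, -76.5]), array([186.8,   8.9]), 89.6) [ 0.6248 -0.0661  0.012 ]
0.012 [298. 257.] 4425 (array([595.4, -84.1]), array([182.4,  59.1]), 89.5) [ 0.5919 -0.0949  0.0117]
0.012 [349. 259.] 3877 (array([ 656.4, -101.5]), array([146.6,  53.8]), 88.9) [ 0.6553 -0.0982  0.0116]
0.075 [158.  85.] 3022 (array([454. , 109.5]), array([61.3, 51.1]), 31.5) [0.4559 0.1091 0.0754]
0.092 [155. 283.] 74 (array([436.2, -91.8]), array([19.1,  7. ]), 42.1) [ 0.4382 -0.089   0.0913]
0.045 [181. 268.] 807 (array([ 450. , -101.6]), array([35.6, 68. ]), 58.5) [ 0.4537 -0.0929  0.0446]
[ 0.56512142 -0.17522178  0.00861341] [0.68277081 0.14475928 0.01466016]
side0Traceback (most recent call last):
  File "<stdin>", line 6, in <module>
  File "h.py", line 30, in line
    vx,vy,x0,y0=cv2.fitLine(P.astype(np.float32)*1000,cv2.DIST_HUBER,0,.01,.01).ravel()
                ~~~~~~~~~~~^^^^^^^^^^^^^^^^^^^^^^^^^^^^^^^^^^^^^^^^^^^^^^^^^^^^
cv2.error: OpenCV(4.12.0) /io/opencv/modules/imgproc/src/linefit.cpp:50: error: (-215:Assertion failed) count > 0 in function 'fitLine2D_wods'
```

```bash
cat >> h.py <<'E'
def plane(p,uv,z,fish):
    K=p['intrinsics'];R=cv2.Rodrigues(np.array(p['rvec'],float))[0];t=np.array(p['tvec'],float).ravel()
    uv=np.asarray(uv,float).reshape(-1,2)
    x=(uv[:,0]-K[0,2])/K[0,0];y=(uv[:,1]-K[1,2])/K[1,1];r=np.hypot(x,y)+1e-9
    s=np.tan(r)/r if fish else 1
    d=np.stack([x*s,y*s,np.ones_like(x)],-1)@R; C=-t@R
    return C+d*((z-C[2])/d[:,2])[:,None]
def topface(p,W,m,zc,fish,dz=.005,n=60,roi=None):
    """components at height zc, pixels reprojected to plane zc; report rect"""
    mm=(m&(abs(W[...,2]-zc)<dz)); 
    if roi: mm&=(W[...,0]>roi[0])&(W[...,0]<roi[1])&(W[...,1]>roi[2])&(W[...,1]<roi[3])
    mm=cv2.morphologyEx(mm.astype(np.uint8),cv2.MORPH_OPEN,np.ones((3,3),np.uint8)) if n>100 else mm.astype(np.uint8)
    k,l,st,c=cv2.connectedComponentsWithStats(mm)
    for i in range(1,k):
        if st[i,4]>=n:
            v,u=np.nonzero(l==i);P=plane(p,np.c_[u,v],zc,fish)
            print(' z',zc,'px',np.round(c[i]),st[i,4],rect(P),'mean',np.round(P.mean(0)[:2]*1000,1))
def centreline(p,fish,roi=(.6,.65)):
    W=worldf(p) if fish else world(p);H=hsv(p)
    yel=(H[...,0]>17)&(H[...,0]<32)&(H[...,1]>130)&(H[...,2]>90)&(abs(W[...,2]-.012)<.008)&(W[...,0]>roi[0])&(W[...,0]<roi[1])
    v,u=np.nonzero(yel)
    if len(v)<10: print('no line');return
    P=plane(p,np.c_[u,v],.012,fish);Q=P[:,:2]*1000
    vx,vy,x0,y0=cv2.fitLine(Q.astype(np.float32),cv2.DIST_HUBER,0,.01,.01).ravel()
    print(' line yaw ccw',np.degrees(np.arctan(-vx/vy)),'x(y=0)',x0-vx/vy*y0,'n',len(Q),'y',Q[:,1].min(),Q[:,1].max())
E
python3 - <<'E'
from h import *
for nm in ['w0','side0','scene0']:
    p=pickle.load(open(nm+'.pkl','rb'));f=nm[0]=='w';W=worldf(p) if f else world(p);H=hsv(p)
    print(nm);centreline(p,f)
    a=np.ones((420,560),bool)
    topface(p,W,a,.087,f,n=101,roi=(.56,.7,0,.11))
    topface(p,W,a,.072,f,n=101,roi=(.55,.7,.1,.18))
    topface(p,W,a,.012,f,n=1000,roi=(.55,.7,-.2,.2),dz=.006)
    topface(p,W,a,.075,f,n=80,roi=(.4,.51,.05,.16))
    topface(p,W,a,.075,f,n=60,roi=(.4,.54,-.36,-.24))
    blu=(H[...,0]>105)&(H[...,0]<130)&(H[...,1]>120)
    topface(p,W,blu,.092,f,n=20,roi=(.4,.5,-.15,-.05));topface(p,W,blu,.045,f,n=80,roi=(.4,.5,-.15,-.05))
E
```

```text
w0
 line yaw ccw -0.34008625 x(y=0) 625.24133 n 1375 y -171.03583710111295 116.15669174839873
 z 0.087 px [342. 138.] 3868 (array([627.2,  55.8]), array([61.1, 52.1]), 0.6) mean [626.4  56.1]
 z 0.072 px [338.  57.] 3263 (array([625.7, 132. ]), array([30.7, 98.6]), 89.8) mean [624.4 131.8]
 z 0.012 px [322. 200.] 19484 (array([625.1, -12.6]), array([327.5, 120.1]), 89.6) mean [620.  -26.8]
 z 0.075 px [158.  85.] 3091 (array([454.3, 109.3]), array([62.1, 52.3]), 31.6) mean [455.2 109.3]
 z 0.092 px [155. 283.] 74 (array([437.4, -90.6]), array([21.5,  6.7]), 43.1) mean [438.6 -90. ]
 z 0.045 px [181. 268.] 807 (array([ 450.9, -100.1]), array([37.3, 68. ]), 58.3) mean [453. -95.]
side0
 line yaw ccw -0.2943513 x(y=0) 623.46356 n 219 y -172.56262864674932 26.478093825395565
 z 0.087 px [296. 162.] 281 (array([625.5,  49.8]), array([50.3, 60.1]), 89.0) mean [625.9  49.7]
 z 0.072 px [293. 149.] 244 (array([624.1, 126.4]), array([27.8, 96.1]), 89.0) mean [623.7 126.3]
 z 0.012 px [295. 214.] 3333 (array([622.8, -18.9]), array([326.9, 119.3]), 89.7) mean [621.5 -63.2]
 z 0.075 px [231. 154
[... 469 characters left out ...]
4043
 z 0.087 px [284. 235.] 343 (array([629.9,  58.1]), array([55.7, 64.2]), 89.1) mean [629.5  58.2]
 z 0.072 px [299. 258.] 376 (array([627.7, 134.5]), array([ 33. , 101.8]), 89.7) mean [628.5 134.4]
 z 0.012 px [264. 238.] 1948 (array([627. , -10.1]), array([333.2, 122.2]), 89.4) mean [640.6 -37.1]
 z 0.075 px [350. 230.] 314 (array([455.5, 113. ]), array([67.3, 52.2]), 31.8) mean [455.1 112.8]
 z 0.075 px [267. 163.] 60 (array([ 489.3, -298.8]), array([26.8, 56.8]), 0.0) mean [ 491.3 -299.7]
 z 0.092 px [308. 185.] 51 (array([ 452.5, -100.2]), array([21.4, 34.2]), 61.7) mean [ 453.3 -100.1]
 z 0.045 px [307. 198.] 122 (array([455.3, -97.4]), array([41.1, 65.8]), 56.3) mean [456.6 -96.9]
```

>>> arm_command(motion=[{"x":-35,"y":-40,"z":10,"rz":10},{"x":-70,"y":-85,"z":20,"rz":20},{"x":-101,"y":-124,"z":30,"rz":31},{"x":-101,"y":-124,"z":30,"rz":31},{"x":-101,"y":-124,"z":30,"rz":31}])

```text
invalid input at $.motion[0]: expected keys x, y, z, rx, ry, rz, hand
```

```bash
python3 - <<'E'
from h import *
p=shot('wrist','w1');f=True;W=worldf(p);H=hsv(p)
blu=(H[...,0]>105)&(H[...,0]<130)&(H[...,1]>120)
topface(p,W,blu,.092,f,n=20);topface(p,W,blu,.045,f,n=80)
s=get_state();print(s['tcp_pos'],s['orientation'],s['clock'])
E
```

```text
z 0.092 px [155. 283.] 73 (array([437.3, -90.7]), array([21.4,  6.7]), 43.1) mean [438.4 -90.1]
 z 0.045 px [181. 268.] 808 (array([ 450.8, -100.2]), array([37.5, 68.2]), 59.3) mean [453. -95.]
[ 5.75039226e-01 -7.69148413e-06  2.31301420e-01] [2.65282036e-05 7.07088332e-01 7.07125230e-01 8.92716032e-06] 2.1
```

View pics/w1.png

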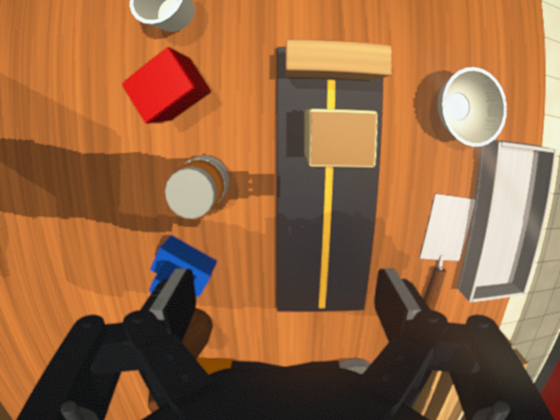

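The view hasn't changed: the command was refused because every row needs all the keys. I'll resend it complete.

>>> arm_command(motion=[{"x":-35,"y":-40,"z":10,"rx":0,"ry":0,"rz":10,"hand":-1},{"x":-70,"y":-85,"z":20,"rx":0,"ry":0,"rz":20,"hand":-1},{"x":-101,"y":-124,"z":30,"rx":0,"ry":0,"rz":31,"hand":-1},{"x":-101,"y":-124,"z":30,"rx":0,"ry":0,"rz":31,"hand":-1},{"x":-101,"y":-124,"z":30,"rx":0,"ry":0,"rz":31,"hand":-1}])

```text
clock: 2.72
tcp_pos: [0.4517, -0.1012, 0.2018]
orientation: [0.0, 0.87, 0.493, 0.001]
wrist_force: [-0.0, 0.5, -0.1]
finger_gap: 0.0857
```

```bash
python3 - <<'E'
from h import *
p=shot('wrist','w2');f=True;W=worldf(p);H=hsv(p)
blu=(H[...,0]>105)&(H[...,0]<130)&(H[...,1]>120)
topface(p,W,blu,.092,f,n=20);topface(p,W,blu,.045,f,n=80)
s=get_state();print(s['tcp_pos'],s['orientation'],s['clock'])
E
```

```text
z 0.092 px [283. 211.] 1097 (array([ 450.1, -101.6]), array([18.8, 39.2]), 59.0) mean [ 450.1 -101.3]
 z 0.045 px [284. 191.] 1336 (array([ 450.2, -101.5]), array([35.5, 68.2]), 59.1) mean [452.9 -97.4]
[ 0.45211319 -0.10103314  0.20189887] [6.03682226e-04 8.70079859e-01 4.92909922e-01 6.94794477e-04] 2.775
```

View pics/w2.png

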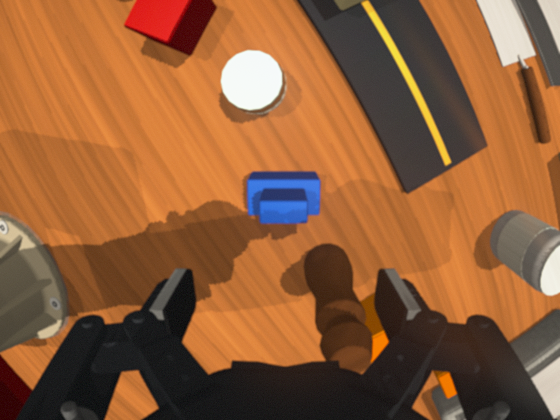

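The spacer grip is centred in view at (284,207), aligned with the jaws, with the mill clear at (330,300). Now I'll descend and grip.

>>> arm_command(motion=[{"x":-1,"y":0,"z":50,"rx":0,"ry":0,"rz":0,"hand":-1},{"x":-1,"y":0,"z":100,"rx":0,"ry":0,"rz":0,"hand":-1},{"x":-1,"y":0,"z":149,"rx":0,"ry":0,"rz":0,"hand":-1},{"x":-1,"y":0,"z":149,"rx":0,"ry":0,"rz":0,"hand":1},{"x":-1,"y":0,"z":149,"rx":0,"ry":0,"rz":0,"hand":1},{"x":-1,"y":0,"z":149,"rx":0,"ry":0,"rz":0,"hand":1},{"x":-1,"y":0,"z":149,"rx":0,"ry":0,"rz":0,"hand":1},{"x":-1,"y":0,"z":149,"rx":0,"ry":0,"rz":0,"hand":1}], force=40)

```text
clock: 3.78
tcp_pos: [0.4522, -0.1022, 0.0543]
orientation: [0.001, 0.87, 0.493, 0.002]
wrist_force: [-0.8, 3.0, 7.1]
finger_gap: 0.0397
```

>>> arm_command(motion=[{"x":0,"y":0,"z":-50,"rx":0,"ry":0,"rz":0,"hand":1},{"x":0,"y":0,"z":-100,"rx":0,"ry":0,"rz":0,"hand":1},{"x":45,"y":24,"z":-115,"rx":0,"ry":0,"rz":-8,"hand":1},{"x":90,"y":48,"z":-115,"rx":0,"ry":0,"rz":-16,"hand":1},{"x":135,"y":72,"z":-115,"rx":0,"ry":0,"rz":-24,"hand":1},{"x":180,"y":96,"z":-115,"rx":0,"ry":0,"rz":-30.6,"hand":1},{"x":180,"y":96,"z":-115,"rx":0,"ry":0,"rz":-30.6,"hand":1},{"x":180,"y":96,"z":-115,"rx":0,"ry":0,"rz":-30.6,"hand":1},{"x":180,"y":96,"z":-115,"rx":0,"ry":0,"rz":-30.6,"hand":1}])

```text
clock: 4.9
tcp_pos: [0.6246, 0.0023, 0.1676]
orientation: [-0.0, 0.71, 0.704, -0.0]
wrist_force: [0.0, 0.3, -1.8]
finger_gap: 0.0393
```

```bash
cat >> h.py <<'E'
def st():
    s=get_state();q=s['orientation'];R=np.array(cv2.Rodrigues(np.zeros(3))[0])
    from scipy.spatial.transform import Rotation as Ro
    M=Ro.from_quat(np.r_[q[1:],q[0]]).as_matrix()
    print('t',round(s['clock'],2),'tcp',np.round(s['tcp_pos']*1000,1),'yaw',round(np.degrees(np.arctan2(M[1,1],M[0,1])),2),'tilt',np.round(np.degrees(M[:2,2]),2),'F',np.round(s['wrist_force'],2),'gap',round(s['finger_gap']*1000,1))
E
python3 - <<'E'
from h import *
st()
p=shot('wrist','w3');f=True;W=worldf(p);H=hsv(p)
blu=(H[...,0]>105)&(H[...,0]<130)&(H[...,1]>120)
centreline(p,f)
m=blu;print(np.nanpercentile(W[m],[5,50,95],axis=0))
topface(p,W,np.ones((420,560),bool),.087,f,n=101,roi=(.56,.7,0,.11))
E
```

```text
t 4.9 tcp [624.6   2.3 167.6] yaw -0.47 tilt [-0.02 -0.01] F [ 0.02  0.27 -1.82] gap 39.3
 line yaw ccw -0.38838252 x(y=0) 625.1481 n 617 y -13.179200206592649 115.45300514755701
[[ 0.59836089 -0.00485539  0.12721037]
 [ 0.62484906  0.01028966  0.17751818]
 [ 0.65064798  0.01838584  0.20558568]]
 z 0.087 px [288. 147.] 6473 (array([627.5,  55.8]), array([61.4, 51.6]), 0.3) mean [627.5  56.2]
```

View pics/w3.png

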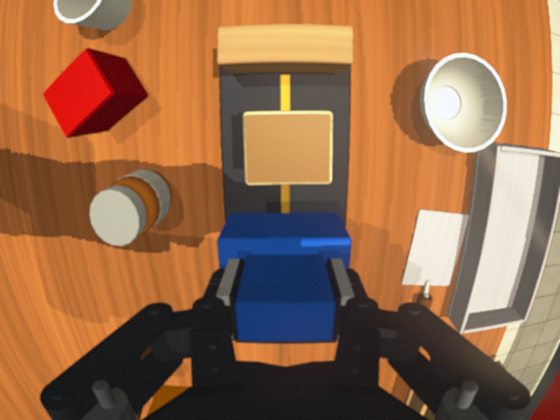

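In this view the line is at column 285 and the end block is centred on it, but the cream sits about 2 mm to +x (288). I'll leave the cream and centre on the line. Next I'll lower to about 2 mm above the slate.

>>> arm_command(motion=[{"x":0,"y":0.5,"z":45,"rx":0,"ry":0,"rz":0,"hand":1},{"x":0,"y":0.5,"z":85,"rx":0,"ry":0,"rz":0,"hand":1},{"x":0,"y":0.5,"z":98,"rx":0,"ry":0,"rz":0,"hand":1},{"x":0,"y":0.5,"z":98,"rx":0,"ry":0,"rz":0,"hand":1},{"x":0,"y":0.5,"z":98,"rx":0,"ry":0,"rz":0,"hand":1}])

```text
clock: 5.58
tcp_pos: [0.6274, 0.0026, 0.0713]
orientation: [0.001, 0.71, 0.705, 0.001]
wrist_force: [0.2, 0.2, -2.6]
finger_gap: 0.0395
```

```bash
cat >> h.py <<'E'
def spc(p,f):
    W=worldf(p) if f else world(p);H=hsv(p)
    blu=(H[...,0]>105)&(H[...,0]<130)&(H[...,1]>120)
    return W,H,blu
E
python3 - <<'E'
from h import *
st()
p=shot('wrist','w4');W,H,blu=spc(p,True)
zz=W[blu][:,2];print(np.histogram(zz[~np.isnan(zz)],bins=np.arange(.0,.13,.01)))
for zc in [.057,.059,.061]: topface(p,W,blu,zc,True,n=80)
topface(p,W,np.ones((420,560),bool),.087,True,n=101,roi=(.56,.7,0,.11))
st()
E
```

```text
t 5.58 tcp [627.4   2.6  71.3] yaw -0.42 tilt [ 0.2  -0.02] F [ 0.16  0.24 -2.58] gap 39.5
(array([   0,   36,    0,    0,    0,  194, 3067,  781,  920, 1113, 4772,
         59]), array([0.  , 0.01, 0.02, 0.03, 0.04, 0.05, 0.06, 0.07, 0.08, 0.09, 0.1 ,
       0.11, 0.12]))
 z 0.057 px [291. 244.] 1793 (array([627.7,   9. ]), array([18.9, 71.1]), 89.0) mean [631.3  12.8]
 z 0.059 px [284. 246.] 2865 (array([627.7,   9.6]), array([18.8, 70.2]), 89.6) mean [627.7  12.5]
 z 0.061 px [284. 247.] 2976 (array([627.7,  10.6]), array([18.5, 69.3]), 89.6) mean [627.7  13.2]
 z 0.087 px [283. 171.] 18316 (array([627.6,  56.1]), array([60.7, 51. ]), 0.3) mean [627.7  57.1]
 z 0.087 px [285. 275.] 1169 (array([628.1,  11.6]), array([53.3,  9.1]), 0.2) mean [628.2  11.2]
 z 0.087 px [353. 276.] 109 (array([658.9,   9.9]), array([6. , 5.2]), 5.6) mean [658.7   9.8]
 z 0.087 px [217. 276.] 106 (array([597.5,  10.1]), array([6.1, 4.7]), 1.2) mean [597.4  10.2]
t 5.62 tcp [627.5   2.7  71.4] yaw -0.41 tilt [ 0.21 -0.02] F [ 0.48  0.12 -2.57] gap 39.3
```

View pics/w4.png

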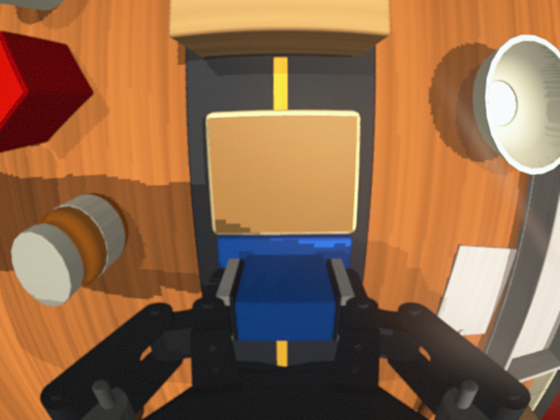

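>>> arm_command(motion=[{"x":3,"y":-2.2,"z":3.5,"rx":0,"ry":0,"rz":0,"hand":1},{"x":6,"y":-2.2,"z":3.5,"rx":0,"ry":0,"rz":0,"hand":1},{"x":8,"y":-2.2,"z":3.5,"rx":0,"ry":0,"rz":0,"hand":1},{"x":8,"y":-2.2,"z":3.5,"rx":0,"ry":0,"rz":0,"hand":1},{"x":8,"y":-2.2,"z":3.5,"rx":0,"ry":0,"rz":0,"hand":1}])

```text
clock: 6.25
tcp_pos: [0.6242, 0.011, 0.0663]
orientation: [0.0, 0.71, 0.705, 0.0]
wrist_force: [-0.0, -0.9, 2.2]
finger_gap: 0.0398
```

```bash
cat > chk.py <<'E'
from h import *
import sys
n=sys.argv[1]
st()
p=shot('wrist',n);W,H,blu=spc(p,True)
for zc in [.057,.059]: topface(p,W,blu,zc,True,n=80)
topface(p,W,np.ones((420,560),bool),.087,True,n=200,roi=(.56,.7,0.02,.11))
centreline(p,True)
p=shot('side',n+'s')
a=cv2.imread(f'pics/{n}s.png')[110:270,220:380];cv2.imwrite(f'pics/{n}s.png',cv2.resize(a,None,fx=3.7,fy=3.7,interpolation=cv2.INTER_CUBIC))
E
python3 chk.py w5
```

```text
t 6.25 tcp [624.2  11.   66.3] yaw -0.39 tilt [0.05 0.  ] F [-0.01 -0.88  2.25] gap 39.8
 z 0.057 px [223. 261.] 91 (array([592.6,  14.1]), array([7.6, 4.8]), 85.0) mean [592.1  13.9]
 z 0.059 px [223. 261.] 91 (array([593. ,  15.1]), array([7.5, 4.7]), 85.0) mean [592.5  14.9]
 z 0.087 px [291. 193.] 18958 (array([627.6,  56.5]), array([50.8, 60.8]), 89.9) mean [627.4  57.6]
 line yaw ccw -0.28610048 x(y=0) 625.4769 n 1119 y -104.42998486268559 115.19072549290257
```

View pics/w5.png

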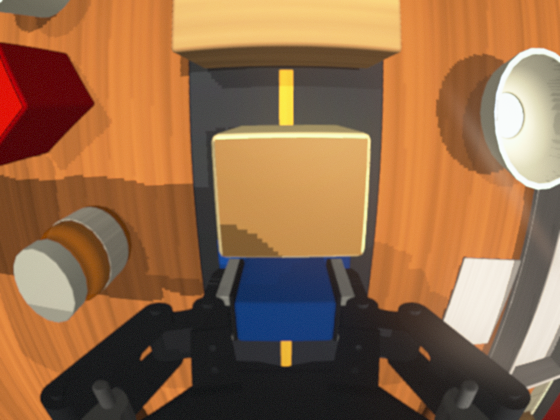

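View pics/w5s.png

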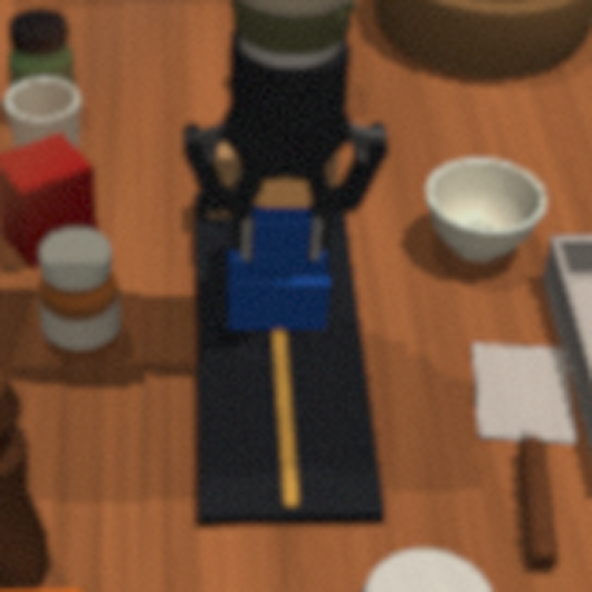

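>>> arm_command(motion=[{"x":0,"y":1,"z":-2,"rx":0,"ry":0,"rz":0,"hand":1},{"x":0,"y":1,"z":-2,"rx":0,"ry":0,"rz":0,"hand":1},{"x":0,"y":1,"z":-2,"rx":0,"ry":0,"rz":0,"hand":1}])

```text
clock: 6.72
tcp_pos: [0.6245, 0.0111, 0.0673]
orientation: [-0.0, 0.71, 0.705, -0.0]
wrist_force: [0.1, 0.6, -2.7]
finger_gap: 0.0396
```

```bash
python3 - <<'E'
from h import *
st()
p=shot('wrist','w6');W=worldf(p)
topface(p,W,np.ones((420,560),bool),.087,True,n=200,roi=(.56,.7,0.02,.11))
centreline(p,True);st()
E
```

```text
t 6.72 tcp [624.5  11.1  67.3] yaw -0.4 tilt [-0.05  0.01] F [ 0.15  0.56 -2.68] gap 39.6
 z 0.087 px [290. 192.] 18698 (array([627.5,  56.4]), array([60.7, 50.9]), 0.2) mean [627.5  57.6]
 line yaw ccw -0.3087152 x(y=0) 625.13873 n 1108 y -105.35876352245666 115.35940601139482
t 6.78 tcp [624.6  11.1  67.4] yaw -0.4 tilt [-0.05  0.01] F [ 0.15  0.23 -3.09] gap 39.5
```

>>> arm_command(motion=[{"x":0.4,"y":0.6,"z":0,"rx":0,"ry":0,"rz":0,"hand":1},{"x":0.8,"y":0.6,"z":0,"rx":0,"ry":0,"rz":0,"hand":1},{"x":0.8,"y":0.6,"z":0,"rx":0,"ry":0,"rz":0,"hand":1}])

```text
clock: 7.15
tcp_pos: [0.6255, 0.0118, 0.0678]
orientation: [0.0, 0.71, 0.705, 0.0]
wrist_force: [-0.2, 0.8, -2.5]
finger_gap: 0.0396
```

```bash
python3 - <<'E'
from h import *
st()
p=shot('wrist','w7');W=worldf(p)
topface(p,W,np.ones((420,560),bool),.087,True,n=200,roi=(.56,.7,0.02,.11))
st()
E
```

```text
t 7.15 tcp [625.5  11.8  67.8] yaw -0.4 tilt [0. 0.] F [-0.23  0.8  -2.46] gap 39.6
 z 0.087 px [288. 194.] 18514 (array([627.6,  56.4]), array([60.7, 51.1]), 0.2) mean [627.6  57.6]
t 7.2 tcp [625.5  11.8  67.8] yaw -0.4 tilt [ 0. -0.] F [ 0.35  1.43 -2.03] gap 39.7
```

>>> arm_command(motion=[{"x":0.4,"y":0,"z":0,"rx":0,"ry":0,"rz":0,"hand":1},{"x":0.8,"y":0,"z":0,"rx":0,"ry":0,"rz":0,"hand":1},{"x":0.8,"y":0,"z":0,"rx":0,"ry":0,"rz":0,"hand":1}])

```text
clock: 7.58
tcp_pos: [0.6255, 0.0126, 0.0678]
orientation: [0.0, 0.71, 0.705, 0.0]
wrist_force: [-0.3, 0.0, -2.7]
finger_gap: 0.0396
```

```bash
python3 - <<'E'
from h import *
st()
p=shot('wrist','w8');W=worldf(p)
topface(p,W,np.ones((420,560),bool),.087,True,n=200,roi=(.56,.7,0.02,.11))
st()
p=shot('side','w8s');a=p['image'][150:215,270:330,::-1];cv2.imwrite('pics/w8s.png',cv2.resize(a,None,fx=9,fy=9,interpolation=cv2.INTER_CUBIC))
st()
p=viewer.read_camera('scene');W,H,blu=spc(p,False);topface(p,W,blu,.058,False,n=30,dz=.006);topface(p,W,np.ones((420,560),bool),.087,False,n=150,roi=(.56,.7,0.02,.11))
cv2.imwrite('pics/w8c.png',cv2.resize(p['image'][200:290,230:330,::-1],None,fx=6,fy=6,interpolation=cv2.INTER_CUBIC))
st()
E
```

```text
t 7.58 tcp [625.5  12.6  67.8] yaw -0.4 tilt [ 0. -0.] F [-0.32  0.   -2.68] gap 39.6
 z 0.087 px [288. 196.] 18432 (array([627.6,  56.5]), array([60.7, 50.9]), 0.1) mean [627.6  57.7]
 z 0.087 px [259. 278.] 697 (array([615.3,  21.1]), array([ 8.1, 34.1]), 82.4) mean [615.   21.2]
 z 0.087 px [313. 280.] 227 (array([637.9,  20.4]), array([11.4,  5.3]), 2.5) mean [638.2  20.3]
t 7.62 tcp [625.5  12.6  67.8] yaw -0.4 tilt [ 0.01 -0.  ] F [ 0.23 -0.11 -2.45] gap 39.5
t 7.67 tcp [625.5  12.6  67.9] yaw -0.4 tilt [0.01 0.  ] F [-0.7  -0.62 -1.87] gap 39.8
 z 0.058 px [266. 236.] 37 (array([656.9,  11. ]), array([37.8, 11.6]), 81.0) mean [656.7   8.6]
 z 0.087 px [284. 235.] 338 (array([629. ,  58.1]), array([55.5, 62.8]), 89.9) mean [629.3  58.3]
t 7.72 tcp [625.5  12.5  67.8] yaw -0.4 tilt [ 0.01 -0.  ] F [-0.2   0.5  -1.37] gap 39.5
```

View pics/w8c.png

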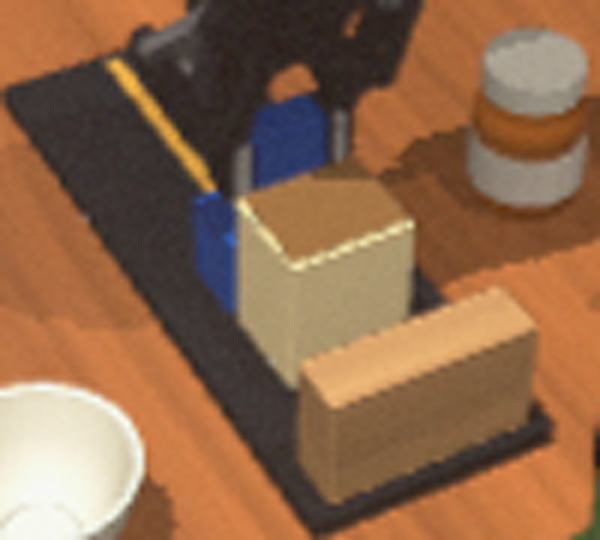

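View pics/w8s.png

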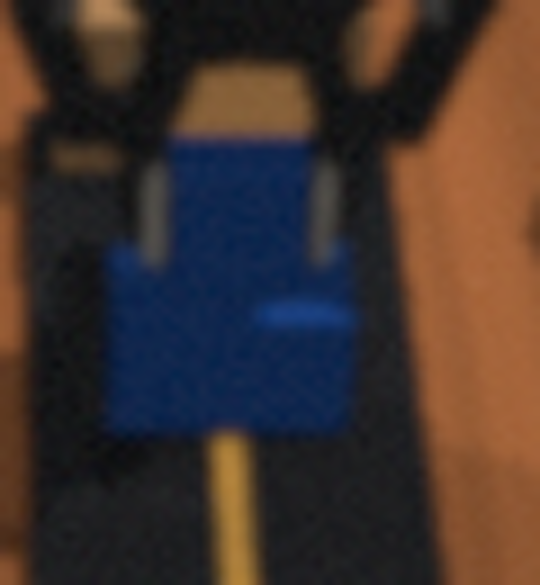

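View pics/w8.png

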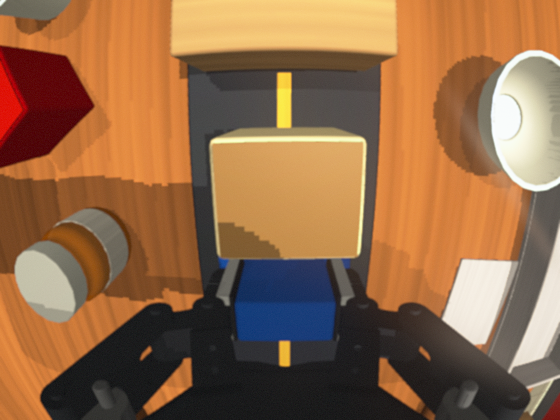

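>>> arm_command(motion=[{"x":0.4,"y":-0.3,"z":0,"rx":0,"ry":0,"rz":0,"hand":1},{"x":0.7,"y":-0.3,"z":0,"rx":0,"ry":0,"rz":0,"hand":1},{"x":0.7,"y":-0.3,"z":0,"rx":0,"ry":0,"rz":0,"hand":1}])

```text
clock: 8.1
tcp_pos: [0.6252, 0.0133, 0.0678]
orientation: [0.0, 0.71, 0.705, 0.0]
wrist_force: [-0.2, 0.2, -2.7]
finger_gap: 0.0398
```

```bash
python3 - <<'E'
from h import *
st()
for i in range(4):
  p=viewer.read_camera('wrist');st()
shot('wrist','w9')
W=worldf(p)
topface(p,W,np.ones((420,560),bool),.087,True,n=1000,roi=(.56,.7,0.02,.11))
topface(p,W,np.ones((420,560),bool),.072,True,n=1000,roi=(.56,.7,0.11,.2))
E
```

```text
t 8.1 tcp [625.2  13.3  67.8] yaw -0.4 tilt [ 0. -0.] F [-0.18  0.16 -2.7 ] gap 39.8
t 8.15 tcp [625.2  13.3  67.8] yaw -0.4 tilt [ 0.01 -0.  ] F [ 0.19 -0.01 -2.27] gap 38.9
t 8.2 tcp [625.2  13.3  67.8] yaw -0.4 tilt [ 0.01 -0.  ] F [-0.63  0.96 -1.66] gap 39.4
t 8.25 tcp [625.2  13.3  67.8] yaw -0.4 tilt [ 0. -0.] F [-0.41 -0.73 -2.35] gap 40.0
t 8.3 tcp [625.2  13.2  67.8] yaw -0.4 tilt [ 0.01 -0.  ] F [-0.56 -0.94 -2.56] gap 39.5
 z 0.087 px [289. 197.] 18361 (array([627.6,  56.4]), array([60.8, 51.2]), 0.3) mean [627.6  57.7]
 z 0.087 px [290. 278.] 1372 (array([629.6,  22.6]), array([ 9.4, 59.7]), 89.7) mean [628.   21.9]
 z 0.072 px [284.  27.] 12514 (array([626. , 130.5]), array([28.1, 98.4]), 89.6) mean [626.1 129.1]
```

>>> arm_command(motion=[{"x":0.3,"y":0,"z":0,"rx":0,"ry":0,"rz":0,"hand":1},{"x":0.6,"y":0,"z":0,"rx":0,"ry":0,"rz":0,"hand":1},{"x":0.6,"y":0,"z":0,"rx":0,"ry":0,"rz":0,"hand":1}])

```text
clock: 8.72
tcp_pos: [0.6251, 0.0136, 0.0678]
orientation: [0.0, 0.71, 0.705, -0.0]
wrist_force: [-0.5, -1.4, -2.2]
finger_gap: 0.0397
```

```bash
cat > tr.py <<'E'
from h import *
import sys
st()
for i in range(2):
  p=viewer.read_camera('wrist');st();W=worldf(p)
  m=(abs(W[...,2]-.087)<.005)&(W[...,0]>.58)&(W[...,0]<.68)&(W[...,1]>.026)&(W[...,1]<.12)
  v,u=np.nonzero(m);P=plane(p,np.c_[u,v],.087,True)*1000
  c=abs(P[:,0]-627)<25;Q=P[c]
  # near/far edges per column bin
  k=np.round(Q[:,0]).astype(int);lo=[Q[k==j,1].min() for j in range(604,650)];hi=[Q[k==j,1].max() for j in range(604,650)]
  print('cream near',np.median(lo).round(2),'far',np.median(hi).round(2),'slope near deg',np.degrees(np.polyfit(range(604,650),lo,1)[0]).round(2))
E
python3 tr.py
```

```text
t 8.72 tcp [625.1  13.6  67.8] yaw -0.4 tilt [-0.01 -0.03] F [-0.48 -1.38 -2.18] gap 39.7
t 8.78 tcp [625.1  13.6  67.8] yaw -0.41 tilt [-0.01 -0.03] F [-0.73 -2.31 -1.81] gap 39.5
cream near 31.23 far 81.84 slope near deg 1.1
t 8.82 tcp [625.1  13.7  67.9] yaw -0.41 tilt [-0.   -0.02] F [-0.78 -1.31 -1.39] gap 39.7
cream near 31.25 far 81.93 slope near deg 0.3
```

Contact with the cream showed up: Fy is about -1.7 N and the arm stalled after 0.3 mm. Now I'll back off slightly, set the spacer down, release and retreat.

>>> arm_command(motion=[{"x":-0.2,"y":0,"z":1,"rx":0,"ry":0,"rz":0,"hand":1},{"x":-0.2,"y":0,"z":1.8,"rx":0,"ry":0,"rz":0,"hand":1},{"x":-0.2,"y":0,"z":1.8,"rx":0,"ry":0,"rz":0,"hand":1},{"x":-0.2,"y":0,"z":1.8,"rx":0,"ry":0,"rz":0,"hand":-1},{"x":-0.2,"y":0,"z":1.8,"rx":0,"ry":0,"rz":0,"hand":-1},{"x":-0.2,"y":0,"z":1.8,"rx":0,"ry":0,"rz":0,"hand":-1},{"x":-0.2,"y":0,"z":-40,"rx":0,"ry":0,"rz":0,"hand":-1},{"x":-0.2,"y":0,"z":-90,"rx":0,"ry":0,"rz":0,"hand":-1},{"x":-50,"y":0,"z":-110,"rx":0,"ry":0,"rz":0,"hand":-1},{"x":-50,"y":0,"z":-110,"rx":0,"ry":0,"rz":0,"hand":-1}])

```text
clock: 10.07
tcp_pos: [0.6265, -0.0389, 0.1804]
orientation: [0.002, 0.711, 0.703, 0.001]
wrist_force: [-0.4, 0.6, -0.6]
finger_gap: 0.0849
```

```bash
cat > lk.py <<'E'
from h import *
import sys
n=sys.argv[1]
st();p=shot('wrist',n);W,H,blu=spc(p,True)
a=np.ones((420,560),bool)
centreline(p,True)
topface(p,W,blu,.104,True,n=60);topface(p,W,blu,.057,True,n=60)
topface(p,W,a,.087,True,n=1000,roi=(.56,.7,-.2,.11))
E
python3 lk.py w10
```

```text
t 10.07 tcp [626.5 -38.9 180.4] yaw -0.59 tilt [ 0.3  -0.09] F [-0.43  0.62 -0.58] gap 84.9
 line yaw ccw -0.3526948 x(y=0) 624.8623 n 1444 y -169.15437654399318 116.08456449480505
 z 0.104 px [281. 152.] 1676 (array([625.3,  11.9]), array([39.2, 19.9]), 0.3) mean [625.4  12.1]
 z 0.057 px [281. 141.] 1625 (array([625.1,  11.3]), array([35. , 69.4]), 89.3) mean [625.3  15.8]
 z 0.087 px [283.  90.] 5966 (array([627.5,  55.3]), array([51.4, 61. ]), 89.5) mean [627.4  55.3]
```

View pics/w10.png

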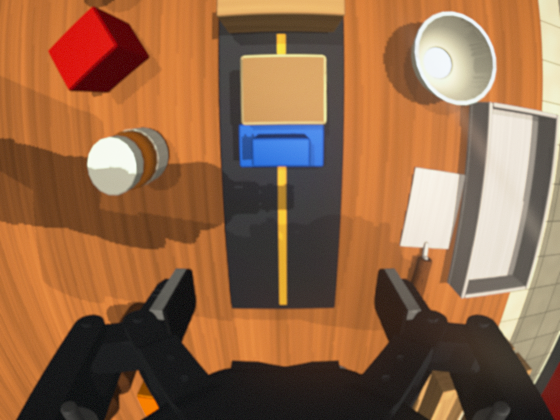

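The spacer stands at (625.2, 11.6) against the cream (55.3), a 43.7 mm centre distance against an ideal 44, and it is on the line and square. Next is the orange block.

>>> arm_command(motion=[{"x":-44,"y":-26,"z":-20,"rx":0,"ry":0,"rz":0,"hand":-1},{"x":-88,"y":-52,"z":-30,"rx":0,"ry":0,"rz":-1,"hand":-1},{"x":-132,"y":-77,"z":-30,"rx":0,"ry":0,"rz":-2.5,"hand":-1},{"x":-176,"y":-103,"z":-30,"rx":0,"ry":0,"rz":-2.5,"hand":-1},{"x":-220,"y":-129,"z":-30,"rx":0,"ry":0,"rz":-2.5,"hand":-1},{"x":-263,"y":-154,"z":-30,"rx":0,"ry":0,"rz":-2.5,"hand":-1},{"x":-263,"y":-154,"z":-30,"rx":0,"ry":0,"rz":-2.5,"hand":-1},{"x":-263,"y":-154,"z":-30,"rx":0,"ry":0,"rz":-2.5,"hand":-1}])

```text
clock: 11.12
tcp_pos: [0.4689, -0.2971, 0.207]
orientation: [-0.001, 0.694, 0.72, 0.0]
wrist_force: [0.4, -0.1, -0.4]
finger_gap: 0.0852
```

```bash
python3 - <<'E'
from h import *
st();p=shot('wrist','w11');W=worldf(p)
topface(p,W,np.ones((420,560),bool),.075,True,n=600,roi=(.35,.6,-.5,-.2))
st()
E
```

```text
t 11.12 tcp [ 468.9 -297.1  207. ] yaw 2.1 tilt [-0.05  0.09] F [ 0.41 -0.11 -0.45] gap 85.2
 z 0.075 px [285. 207.] 3822 (array([ 469.4, -301.9]), array([61.5, 51.6]), 1.8) mean [ 469.4 -301.4]
 z 0.075 px [334. 323.] 2266 (array([ 525.9, -427.8]), array([63.3, 52.4]), 89.6) mean [ 525.6 -426.3]
t 11.18 tcp [ 469.2 -296.7  207.2] yaw 2.16 tilt [-0.04  0.08] F [-0.35  0.3  -0.07] gap 85.3
```

View pics/w11.png

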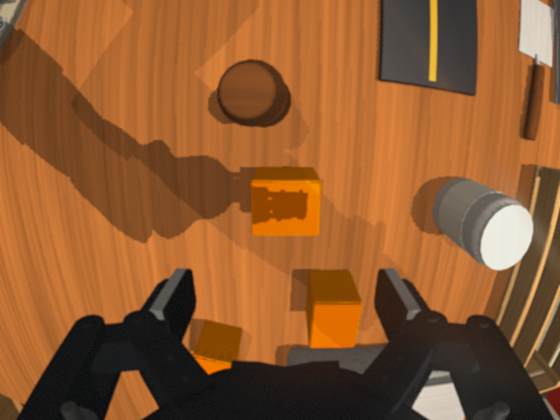

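>>> arm_command(motion=[{"x":-5.2,"y":0,"z":50,"rx":0,"ry":0,"rz":0.3,"hand":-1},{"x":-5.2,"y":0,"z":100,"rx":0,"ry":0,"rz":0.3,"hand":-1},{"x":-5.2,"y":0,"z":150,"rx":0,"ry":0,"rz":0.3,"hand":-1},{"x":-5.2,"y":0,"z":176,"rx":0,"ry":0,"rz":0.3,"hand":-1},{"x":-5.2,"y":0,"z":176,"rx":0,"ry":0,"rz":0.3,"hand":-1},{"x":-5.2,"y":0,"z":176,"rx":0,"ry":0,"rz":0.3,"hand":1},{"x":-5.2,"y":0,"z":176,"rx":0,"ry":0,"rz":0.3,"hand":1},{"x":-5.2,"y":0,"z":176,"rx":0,"ry":0,"rz":0.3,"hand":1},{"x":-5.2,"y":0,"z":176,"rx":0,"ry":0,"rz":0.3,"hand":1}])

```text
clock: 12.3
tcp_pos: [0.4704, -0.3038, 0.0336]
orientation: [0.002, 0.696, 0.718, 0.0]
wrist_force: [0.7, 1.9, 6.4]
finger_gap: 0.0616
```

```bash
python3 -c "
from h import *
st()"
```

```text
t 12.3 tcp [ 470.4 -303.8   33.6] yaw 1.82 tilt [ 0.17 -0.09] F [0.68 1.88 6.39] gap 61.6
```

>>> arm_command(motion=[{"x":0,"y":0,"z":-30,"rx":0,"ry":0,"rz":0,"hand":1},{"x":0,"y":25,"z":-60,"rx":0,"ry":0,"rz":0,"hand":1},{"x":5,"y":65,"z":-75,"rx":0,"ry":0,"rz":0,"hand":1},{"x":40,"y":95,"z":-75,"rx":0,"ry":0,"rz":0.5,"hand":1},{"x":85,"y":115,"z":-75,"rx":0,"ry":0,"rz":1,"hand":1},{"x":130,"y":130,"z":-75,"rx":0,"ry":0,"rz":1.5,"hand":1},{"x":180,"y":145,"z":-75,"rx":0,"ry":0,"rz":2.2,"hand":1},{"x":225,"y":162,"z":-75,"rx":0,"ry":0,"rz":2.2,"hand":1},{"x":250,"y":162,"z":-75,"rx":0,"ry":0,"rz":2.2,"hand":1},{"x":250,"y":162,"z":-75,"rx":0,"ry":0,"rz":2.2,"hand":1}])

```text
clock: 13.55
tcp_pos: [0.6228, -0.0461, 0.1065]
orientation: [-0.001, 0.708, 0.706, -0.0]
wrist_force: [-0.2, -0.6, -3.1]
finger_gap: 0.0617
```

>>> arm_command(motion=[{"x":0,"y":0,"z":25,"rx":0,"ry":0,"rz":0,"hand":1},{"x":0,"y":0,"z":50,"rx":0,"ry":0,"rz":0,"hand":1},{"x":0,"y":0,"z":57,"rx":0,"ry":0,"rz":0,"hand":1},{"x":0,"y":0,"z":57,"rx":0,"ry":0,"rz":0,"hand":1}])

```text
clock: 14.05
tcp_pos: [0.6229, -0.049, 0.0496]
orientation: [-0.0, 0.71, 0.704, -0.0]
wrist_force: [-0.4, 0.3, -2.4]
finger_gap: 0.0614
```

```bash
python3 lk.py w12
```

```text
t 14.05 tcp [622.9 -49.   49.6] yaw -0.46 tilt [-0.05  0.  ] F [-0.39  0.29 -2.38] gap 61.4
no line
 z 0.104 px [290. 173.] 9583 (array([625.4,  11.9]), array([19.8, 39.2]), 89.6) mean [625.3  12.1]
 z 0.057 px [285. 133.] 4698 (array([625.3,  11.6]), array([35. , 69.1]), 89.8) mean [624.1  20.2]
 z 0.087 px [294.  55.] 20353 (array([627.4,  48.8]), array([60.3, 39. ]), 0.3) mean [627.3  48.1]
 z 0.087 px [289. 305.] 13334 (array([623.2, -46.5]), array([55.9, 86.3]), 84.9) mean [625.4 -43.1]
```

View pics/w12.png

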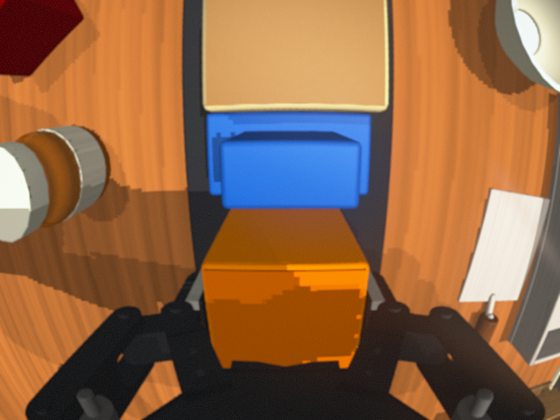

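```bash
python3 -c "
from h import *
p=pickle.load(open('w12.pkl','rb'))
print(plane(p,[[285,267],[207,267],[367,267]],.091,True)*1000)
print(plane(p,[[285,205],[285,207]],.012+.092,True)*1000)"
```

```text
[[623.78427429 -23.2919441   91.        ]
 [596.11063207 -23.53297698  91.        ]
 [652.9169261  -23.9488321   91.        ]]
[[623.9852177    2.91017414 104.        ]
 [623.98101521   2.32217158 104.        ]]
```

>>> arm_command(motion=[{"x":4,"y":1,"z":2,"rx":0,"ry":0,"rz":0,"hand":1},{"x":8,"y":2,"z":2.5,"rx":0,"ry":0,"rz":0,"hand":1},{"x":11,"y":2,"z":2.5,"rx":0,"ry":0,"rz":0,"hand":1},{"x":11,"y":2,"z":2.5,"rx":0,"ry":0,"rz":0,"hand":1},{"x":11,"y":2,"z":2.5,"rx":0,"ry":0,"rz":0,"hand":1}])

```text
clock: 14.72
tcp_pos: [0.6254, -0.0372, 0.0474]
orientation: [0.0, 0.71, 0.705, 0.0]
wrist_force: [-0.1, -0.4, -3.7]
finger_gap: 0.0616
```

```bash
python3 lk.py w13
```

```text
t 14.72 tcp [625.4 -37.2  47.4] yaw -0.39 tilt [ 0.01 -0.01] F [-0.12 -0.41 -3.69] gap 61.6
no line
 z 0.104 px [282. 214.] 9190 (array([625.3,  12.5]), array([20. , 38.9]), 89.7) mean [625.4  12.7]
 z 0.057 px [285. 167.] 4128 (array([625.3,  10.5]), array([32.4, 69. ]), 89.8) mean [626.4  18.2]
 z 0.087 px [288.  73.] 27459 (array([627.5,  54.5]), array([49.5, 60.3]), 89.9) mean [627.4  53.7]
 z 0.087 px [285. 308.] 17274 (array([626.6, -35.6]), array([54.3, 76.8]), 89.7) mean [626.  -31.2]
```

View pics/w13.png

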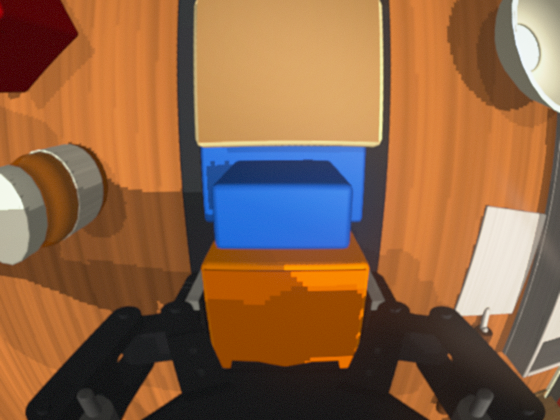

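>>> arm_command(motion=[{"x":0.8,"y":-0.4,"z":0,"rx":0,"ry":0,"rz":0,"hand":1},{"x":1.5,"y":-0.4,"z":0,"rx":0,"ry":0,"rz":0,"hand":1},{"x":1.5,"y":-0.4,"z":0,"rx":0,"ry":0,"rz":0,"hand":1}])

```text
clock: 15.15
tcp_pos: [0.6249, -0.0358, 0.0473]
orientation: [0.0, 0.71, 0.705, 0.0]
wrist_force: [0.2, 0.7, -3.5]
finger_gap: 0.0617
```

```bash
cat > tr2.py <<'E'
from h import *
import sys
# track top of spacer grip: near/far edge at z=.104; forces
y0=float(sys.argv[1]) if len(sys.argv)>1 else .012
F=[]
for i in range(4):
  F.append(get_state()['wrist_force'])
  p=viewer.read_camera('wrist')
st();W,H,blu=spc(p,True)
print('meanF',np.mean(F,0).round(2),np.round([f[1] for f in F],1))
m=blu&(abs(W[...,2]-.104)<.005)&(abs(W[...,1]-y0)<.03)
v,u=np.nonzero(m);Q=plane(p,np.c_[u,v],.104,True)*1000
k=np.round(Q[:,0]).astype(int);r=range(612,639)
print('grip near',np.median([Q[k==j,1].min() for j in r]).round(2),'far',np.median([Q[k==j,1].max() for j in r]).round(2),'x',np.percentile(Q[:,0],[1,99]).round(1))
E
python3 tr2.py
```

```text
t 15.35 tcp [625.  -35.8  47.3] yaw -0.4 tilt [ 0.01 -0.  ] F [ 0.88 -0.32 -3.84] gap 61.9
meanF [ 0.37  0.23 -3.1 ] [ 0.7 -0.6  0.8  0.1]
grip near 2.63 far 22.38 x [606.4 644.3]
```

>>> arm_command(motion=[{"x":0.5,"y":0,"z":0,"rx":0,"ry":0,"rz":0,"hand":1},{"x":1,"y":0,"z":0,"rx":0,"ry":0,"rz":0,"hand":1},{"x":1,"y":0,"z":0,"rx":0,"ry":0,"rz":0,"hand":1}])

```text
clock: 15.72
tcp_pos: [0.625, -0.0347, 0.0473]
orientation: [0.0, 0.71, 0.705, 0.0]
wrist_force: [0.1, -0.5, -3.1]
finger_gap: 0.0617
```

```bash
python3 tr2.py
```

```text
t 15.93 tcp [625.  -34.8  47.3] yaw -0.4 tilt [ 0.01 -0.  ] F [-0.55 -0.4  -2.49] gap 61.6
meanF [ 0.15 -0.16 -3.09] [-0.5  0.3 -0.4 -0.1]
grip near 2.69 far 22.36 x [606.4 644.3]
```

>>> arm_command(motion=[{"x":0.4,"y":0,"z":0,"rx":0,"ry":0,"rz":0,"hand":1},{"x":0.8,"y":0,"z":0,"rx":0,"ry":0,"rz":0,"hand":1},{"x":0.8,"y":0,"z":0,"rx":0,"ry":0,"rz":0,"hand":1}])

```text
clock: 16.3
tcp_pos: [0.625, -0.0339, 0.0473]
orientation: [0.0, 0.71, 0.705, 0.0]
wrist_force: [-0.8, 0.7, -3.3]
finger_gap: 0.0612
```

```bash
python3 tr2.py
```

```text
t 16.5 tcp [625.  -34.   47.3] yaw -0.4 tilt [ 0.01 -0.  ] F [ 0.55 -0.4  -2.5 ] gap 61.7
meanF [-0.17  0.32 -3.25] [ 0.7  0.2  0.9 -0.5]
grip near 2.7 far 22.52 x [606.4 644.3]
```

>>> arm_command(motion=[{"x":0.4,"y":0,"z":0,"rx":0,"ry":0,"rz":0,"hand":1},{"x":0.8,"y":0,"z":0,"rx":0,"ry":0,"rz":0,"hand":1},{"x":0.8,"y":0,"z":0,"rx":0,"ry":0,"rz":0,"hand":1}])

```text
clock: 16.88
tcp_pos: [0.625, -0.0332, 0.0473]
orientation: [0.0, 0.71, 0.705, 0.0]
wrist_force: [-0.7, 0.2, -3.6]
finger_gap: 0.0619
```

```bash
python3 tr2.py
```

```text
t 17.07 tcp [625.  -33.2  47.3] yaw -0.4 tilt [0. 0.] F [-0.73 -0.67 -3.77] gap 61.9
meanF [ 0.01 -0.08 -3.04] [ 0.2 -0.3  0.5 -0.7]
grip near 2.68 far 22.52 x [606.4 644.3]
```

>>> arm_command(motion=[{"x":0.4,"y":0,"z":0,"rx":0,"ry":0,"rz":0,"hand":1},{"x":0.8,"y":0,"z":0,"rx":0,"ry":0,"rz":0,"hand":1},{"x":0.8,"y":0,"z":0,"rx":0,"ry":0,"rz":0,"hand":1}])

```text
clock: 17.45
tcp_pos: [0.625, -0.0329, 0.0474]
orientation: [0.0, 0.71, 0.705, -0.0]
wrist_force: [-1.2, -3.7, -3.2]
finger_gap: 0.0617
```

```bash
python3 tr2.py
```

```text
t 17.65 tcp [625.  -32.8  47.4] yaw -0.42 tilt [ 0.01 -0.04] F [ 0.18 -3.44 -2.16] gap 61.8
meanF [-0.68 -3.37 -2.64] [-3.7 -2.6 -3.3 -3.9]
grip near 2.97 far 22.69 x [606.4 644.3]
```

Contact again: -3.4 N, and the spacer didn't visibly move. I'll set the orange down and release.

>>> arm_command(motion=[{"x":-0.4,"y":0,"z":1,"rx":0,"ry":0,"rz":0,"hand":1},{"x":-0.4,"y":0,"z":2.2,"rx":0,"ry":0,"rz":0,"hand":1},{"x":-0.4,"y":0,"z":2.2,"rx":0,"ry":0,"rz":0,"hand":1},{"x":-0.4,"y":0,"z":2.2,"rx":0,"ry":0,"rz":0,"hand":-1},{"x":-0.4,"y":0,"z":2.2,"rx":0,"ry":0,"rz":0,"hand":-1},{"x":-0.4,"y":0,"z":2.2,"rx":0,"ry":0,"rz":0,"hand":-1},{"x":-0.4,"y":0,"z":-40,"rx":0,"ry":0,"rz":0,"hand":-1},{"x":-0.4,"y":0,"z":-90,"rx":0,"ry":0,"rz":0,"hand":-1},{"x":-20,"y":0,"z":-135,"rx":0,"ry":0,"rz":0,"hand":-1},{"x":-20,"y":0,"z":-135,"rx":0,"ry":0,"rz":0,"hand":-1}])

```text
clock: 18.9
tcp_pos: [0.6276, -0.0538, 0.1871]
orientation: [0.004, 0.71, 0.704, 0.002]
wrist_force: [-0.3, 0.2, 0.4]
finger_gap: 0.0851
```

```bash
python3 lk.py w14
```

```text
t 18.9 tcp [627.6 -53.8 187.1] yaw -0.47 tilt [ 0.5 -0.1] F [-0.27  0.22  0.35] gap 85.1
 line yaw ccw -0.30583286 x(y=0) 624.6238 n 812 y -170.6465845158578 115.37394821254018
 z 0.104 px [279. 130.] 1644 (array([625.3,  11.6]), array([19.5, 39.9]), 89.7) mean [625.5  11.6]
 z 0.057 px [279. 123.] 1747 (array([625. ,  11.8]), array([35.5, 69.3]), 89.4) mean [625.1  15.2]
 z 0.087 px [282.  71.] 5576 (array([627.3,  55.1]), array([51.4, 61. ]), 89.5) mean [627.4  55. ]
 z 0.087 px [281. 184.] 5174 (array([625.7, -31.4]), array([51.3, 61. ]), 89.5) mean [625.9 -30.8]
```

View pics/w14.png

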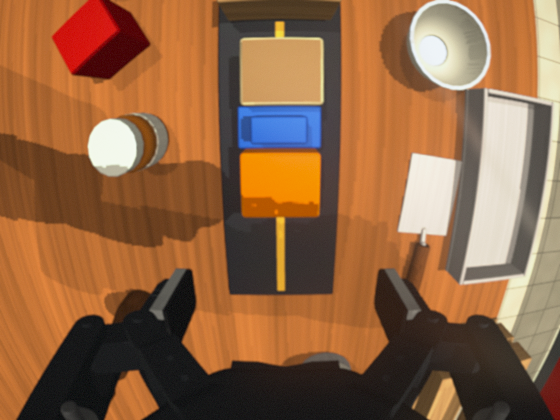

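Cream 55.1, spacer 11.6 and orange -31.4 stand in contact and square on the line. Next I'll fetch the spacer from between them.

>>> arm_command(motion=[{"x":35,"y":-1,"z":0,"rx":0,"ry":0,"rz":0,"hand":-1},{"x":67,"y":-2,"z":20,"rx":0,"ry":0,"rz":0,"hand":-1},{"x":67,"y":-2,"z":60,"rx":0,"ry":0,"rz":0,"hand":-1},{"x":67,"y":-2,"z":75,"rx":0,"ry":0,"rz":0,"hand":-1},{"x":67,"y":-2,"z":75,"rx":0,"ry":0,"rz":0,"hand":-1}])

```text
clock: 19.58
tcp_pos: [0.6218, 0.0147, 0.1054]
orientation: [-0.002, 0.71, 0.705, -0.001]
wrist_force: [0.0, -0.0, 0.3]
finger_gap: 0.0849
```

```bash
python3 lk.py w15
```

```text
t 19.57 tcp [621.8  14.7 105.4] yaw -0.41 tilt [-0.23  0.03] F [ 0.04 -0.03  0.32] gap 84.9
 line yaw ccw -0.28820413 x(y=0) 625.59735 n 685 y -138.97423909645718 115.33358892307629
 z 0.104 px [291. 274.] 2710 (array([625.6,  13.8]), array([21.2, 39.2]), 89.7) mean [625.4  14.1]
 z 0.057 px [245. 247.] 610 (array([597.3,   9.3]), array([29.4, 13.4]), 86.7) mean [596.4   8.3]
 z 0.057 px [335. 247.] 518 (array([652.9,   6.3]), array([23.5, 13.6]), 89.4) mean [654.4   8. ]
 z 0.087 px [294. 182.] 11402 (array([627.5,  56.5]), array([50.9, 61. ]), 89.6) mean [627.4  57.4]
 z 0.087 px [291. 323.] 6192 (array([625.7, -30. ]), array([53.2, 61. ]), 89.7) mean [625.7 -30. ]
```

>>> arm_command(motion=[{"x":-1.2,"y":3.5,"z":20,"rx":0,"ry":0,"rz":0,"hand":-1},{"x":-1.2,"y":3,"z":36,"rx":0,"ry":0,"rz":0,"hand":-1},{"x":-1.2,"y":3,"z":38,"rx":0,"ry":0,"rz":0,"hand":-1},{"x":-1.2,"y":3,"z":38,"rx":0,"ry":0,"rz":0,"hand":-1}])

```text
clock: 20.12
tcp_pos: [0.6265, 0.0133, 0.0698]
orientation: [0.0, 0.71, 0.705, 0.0]
wrist_force: [0.5, 0.6, -0.1]
finger_gap: 0.0853
```

```bash
python3 -c "
from h import *
st()"
```

```text
t 20.12 tcp [626.5  13.3  69.8] yaw -0.41 tilt [ 0.02 -0.  ] F [ 0.5   0.63 -0.13] gap 85.3
```

>>> arm_command(motion=[{"x":0,"y":-1.1,"z":3,"rx":0,"ry":0,"rz":0,"hand":-1},{"x":0,"y":-1.1,"z":3,"rx":0,"ry":0,"rz":0,"hand":-1},{"x":0,"y":-1.1,"z":3,"rx":0,"ry":0,"rz":0,"hand":1},{"x":0,"y":-1.1,"z":3,"rx":0,"ry":0,"rz":0,"hand":1},{"x":0,"y":-1.1,"z":3,"rx":0,"ry":0,"rz":0,"hand":1},{"x":0,"y":-1.1,"z":3,"rx":0,"ry":0,"rz":0,"hand":1},{"x":0,"y":-1.1,"z":3,"rx":0,"ry":0,"rz":0,"hand":1}])

```text
clock: 21.0
tcp_pos: [0.6252, 0.0134, 0.0665]
orientation: [0.0, 0.71, 0.705, 0.0]
wrist_force: [-1.7, -0.1, 2.6]
finger_gap: 0.0395
```

```bash
python3 -c "
from h import *
st()"
```

```text
t 21.0 tcp [625.2  13.4  66.5] yaw -0.4 tilt [ 0.01 -0.  ] F [-1.73 -0.06  2.64] gap 39.5
```

>>> arm_command(motion=[{"x":0,"y":0,"z":-8,"rx":0,"ry":0,"rz":0,"hand":1},{"x":0,"y":0,"z":-20,"rx":0,"ry":0,"rz":0,"hand":1},{"x":0,"y":0,"z":-40,"rx":0,"ry":0,"rz":0,"hand":1},{"x":0,"y":0,"z":-65,"rx":0,"ry":0,"rz":0,"hand":1},{"x":0,"y":0,"z":-92,"rx":0,"ry":0,"rz":0,"hand":1},{"x":-10,"y":0,"z":-100,"rx":0,"ry":0,"rz":0,"hand":1},{"x":-55,"y":0,"z":-100,"rx":0,"ry":0,"rz":0,"hand":1},{"x":-97,"y":0,"z":-100,"rx":0,"ry":0,"rz":0,"hand":1},{"x":-97,"y":0,"z":-100,"rx":0,"ry":0,"rz":0,"hand":1},{"x":-97,"y":0,"z":-100,"rx":0,"ry":0,"rz":0,"hand":1}])

```text
clock: 22.25
tcp_pos: [0.6241, -0.0839, 0.1657]
orientation: [-0.001, 0.71, 0.704, -0.0]
wrist_force: [0.3, -0.4, -1.9]
finger_gap: 0.0393
```

```bash
python3 lk.py w16
```

```text
t 22.25 tcp [624.1 -83.9 165.7] yaw -0.46 tilt [-0.06  0.04] F [ 0.29 -0.35 -1.86] gap 39.3
 line yaw ccw -0.42045027 x(y=0) 625.0664 n 634 y -97.6725842327922 30.03461408394738
 z 0.087 px [288.  30.] 5589 (array([627.4,  51.6]), array([45.7, 61.5]), 89.8) mean [627.4  51.2]
 z 0.087 px [286. 150.] 6566 (array([625.6, -32.1]), array([51.5, 61.2]), 89.9) mean [625.8 -31.9]
```

View pics/w16.png

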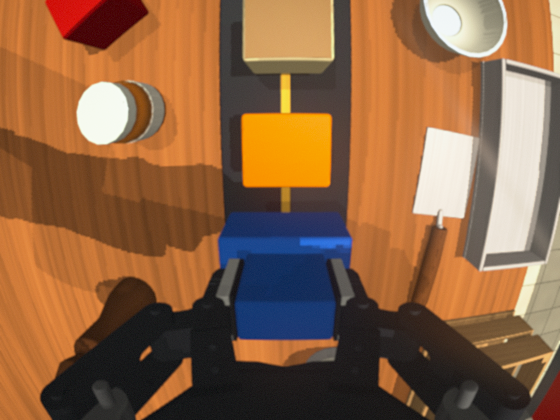

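>>> arm_command(motion=[{"x":0,"y":-1,"z":45,"rx":0,"ry":0,"rz":0,"hand":1},{"x":0,"y":-1,"z":85,"rx":0,"ry":0,"rz":0,"hand":1},{"x":0,"y":-1,"z":98,"rx":0,"ry":0,"rz":0,"hand":1},{"x":2,"y":-1,"z":98,"rx":0,"ry":0,"rz":0,"hand":1},{"x":5,"y":-1,"z":98,"rx":0,"ry":0,"rz":0,"hand":1},{"x":7,"y":-1,"z":98,"rx":0,"ry":0,"rz":0,"hand":1},{"x":7,"y":-1,"z":98,"rx":0,"ry":0,"rz":0,"hand":1}])

```text
clock: 23.18
tcp_pos: [0.624, -0.0764, 0.0688]
orientation: [0.0, 0.709, 0.705, 0.0]
wrist_force: [0.5, -0.1, -1.6]
finger_gap: 0.0396
```

```bash
cat > tr3.py <<'E'
from h import *
import sys
a,b=float(sys.argv[1]),float(sys.argv[2])
F=[]
for i in range(4):
  F.append(get_state()['wrist_force']); p=viewer.read_camera('wrist')
st();W,H,blu=spc(p,True)
print('meanF',np.mean(F,0).round(2),np.round([f[1] for f in F],1))
m=(~blu)&(abs(W[...,2]-.087)<.005)&(W[...,1]>a)&(W[...,1]<b)&(abs(W[...,0]-.625)<.025)
v,u=np.nonzero(m);Q=plane(p,np.c_[u,v],.087,True)*1000
k=np.round(Q[:,0]).astype(int);r=range(605,646)
print('near',np.median([Q[k==j,1].min() for j in r]).round(2),'far',np.median([Q[k==j,1].max() for j in r]).round(2))
E
python3 tr3.py -.062 .005; python3 lk.py w17
```

```text
t 23.38 tcp [623.6 -76.7  68.4] yaw -0.4 tilt [ 0.01 -0.  ] F [-0.44 -0.05 -1.26] gap 39.2
meanF [ 0.44  0.05 -2.  ] [-0.1  0.3 -0.5  0.4]
near -56.57 far -6.09
t 23.38 tcp [623.6 -76.7  68.4] yaw -0.4 tilt [ 0.01 -0.  ] F [-0.44 -0.05 -1.26] gap 39.2
 line yaw ccw -0.3673592 x(y=0) 625.331 n 960 y -170.51037492296996 30.21469187448532
 z 0.104 px [285. 316.] 4540 (array([624.2, -76.8]), array([23.9, 40.3]), 89.6) mean [624.1 -76.6]
 z 0.057 px [229. 259.] 138 (array([596.6, -75. ]), array([ 7.2, 14.2]), 88.0) mean [594.4 -73.8]
 z 0.087 px [291.  21.] 6635 (array([627.4,  37.8]), array([60.4, 18.7]), 0.1) mean [627.4  37.4]
 z 0.087 px [288. 192.] 18425 (array([625.7, -31.4]), array([50.8, 60.7]), 89.6) mean [625.7 -30.3]
 z 0.087 px [285. 278.] 1527 (array([624. , -67.2]), array([ 9.3, 68.1]), 89.8) mean [624.3 -68. ]
```

View pics/w17.png

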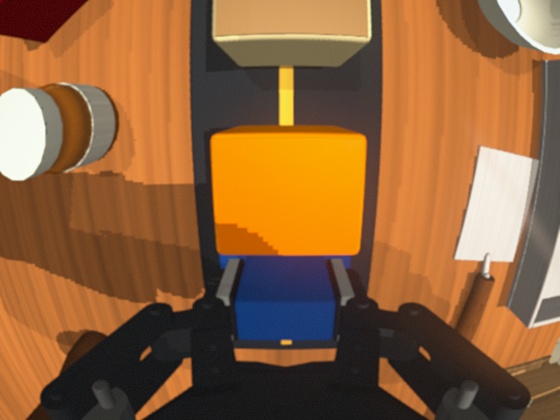

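>>> arm_command(motion=[{"x":0.5,"y":0.8,"z":0,"rx":0,"ry":0,"rz":0,"hand":1},{"x":1,"y":0.8,"z":0,"rx":0,"ry":0,"rz":0,"hand":1},{"x":1,"y":0.8,"z":0,"rx":0,"ry":0,"rz":0,"hand":1}])

```text
clock: 23.8
tcp_pos: [0.6244, -0.0756, 0.0683]
orientation: [0.0, 0.71, 0.705, 0.0]
wrist_force: [0.1, -0.5, -2.3]
finger_gap: 0.0398
```

```bash
python3 tr3.py -.062 .005
```

```text
t 24.0 tcp [624.4 -75.6  68.3] yaw -0.4 tilt [ 0.01 -0.  ] F [ 0.29  0.14 -2.65] gap 39.7
meanF [ 0.27  0.06 -2.52] [-0.5  0.1 -0.2  0.7]
near -56.83 far -6.13
```

>>> arm_command(motion=[{"x":0.4,"y":0,"z":0,"rx":0,"ry":0,"rz":0,"hand":1},{"x":0.8,"y":0,"z":0,"rx":0,"ry":0,"rz":0,"hand":1},{"x":0.8,"y":0,"z":0,"rx":0,"ry":0,"rz":0,"hand":1}])

```text
clock: 24.38
tcp_pos: [0.6244, -0.0747, 0.0683]
orientation: [0.0, 0.71, 0.705, 0.0]
wrist_force: [0.6, -0.4, -2.4]
finger_gap: 0.0397
```

```bash
python3 tr3.py -.062 .005
```

```text
t 24.57 tcp [624.4 -74.8  68.3] yaw -0.4 tilt [ 0.01 -0.  ] F [ 0.48  0.05 -2.81] gap 39.6
meanF [ 0.14 -0.64 -2.54] [-0.4 -1.  -0.9 -0.3]
near -56.51 far -6.1
```

>>> arm_command(motion=[{"x":0.2,"y":0,"z":0,"rx":0,"ry":0,"rz":0,"hand":1},{"x":0.4,"y":0,"z":0,"rx":0,"ry":0,"rz":0,"hand":1},{"x":0.4,"y":0,"z":0,"rx":0,"ry":0,"rz":0,"hand":1}])

```text
clock: 24.95
tcp_pos: [0.6244, -0.0746, 0.0684]
orientation: [0.0, 0.71, 0.705, -0.0]
wrist_force: [-0.1, -1.4, -2.7]
finger_gap: 0.0396
```

```bash
python3 tr3.py -.062 .005
```

```text
t 25.15 tcp [624.4 -74.6  68.3] yaw -0.41 tilt [ 0.01 -0.02] F [-0.42 -1.17 -2.62] gap 39.1
meanF [-0.01 -0.86 -2.22] [-1.4  0.2 -0.9 -1.3]
near -56.78 far -6.25
```

Contact with the orange is at y = -74.6, exactly 88 mm on from the first placing. I'll set the spacer down, release and rise.

>>> arm_command(motion=[{"x":-0.2,"y":0,"z":1.2,"rx":0,"ry":0,"rz":0,"hand":1},{"x":-0.2,"y":0,"z":2.3,"rx":0,"ry":0,"rz":0,"hand":1},{"x":-0.2,"y":0,"z":2.3,"rx":0,"ry":0,"rz":0,"hand":1},{"x":-0.2,"y":0,"z":2.3,"rx":0,"ry":0,"rz":0,"hand":-1},{"x":-0.2,"y":0,"z":2.3,"rx":0,"ry":0,"rz":0,"hand":-1},{"x":-0.2,"y":0,"z":2.3,"rx":0,"ry":0,"rz":0,"hand":-1},{"x":-0.2,"y":0,"z":-40,"rx":0,"ry":0,"rz":0,"hand":-1},{"x":-0.2,"y":0,"z":-90,"rx":0,"ry":0,"rz":0,"hand":-1},{"x":-40,"y":0,"z":-115,"rx":0,"ry":0,"rz":0,"hand":-1},{"x":-40,"y":0,"z":-115,"rx":0,"ry":0,"rz":0,"hand":-1}])

```text
clock: 26.4
tcp_pos: [0.6258, -0.1169, 0.1863]
orientation: [0.003, 0.711, 0.704, 0.001]
wrist_force: [-0.0, 0.3, -0.2]
finger_gap: 0.0856
```

```bash
python3 lk.py w18
```

```text
t 26.4 tcp [ 625.8 -116.9  186.3] yaw -0.56 tilt [ 0.32 -0.13] F [-0.03  0.25 -0.16] gap 85.6
 line yaw ccw -0.28022647 x(y=0) 624.7505 n 816 y -169.46474843718784 31.12905885571426
 z 0.104 px [282. 164.] 1559 (array([625.2, -75.6]), array([39.2, 20.1]), 0.8) mean [625.3 -75.6]
 z 0.057 px [282. 152.] 1484 (array([625.2, -77.1]), array([34.3, 69.6]), 89.0) mean [625.2 -72.8]
 z 0.087 px [283.  12.] 1999 (array([627.3,  38.3]), array([20.1, 61.1]), 89.5) mean [627.2  38.2]
 z 0.087 px [282. 103.] 5633 (array([625.6, -32.5]), array([50.5, 61.6]), 89.4) mean [625.7 -32.5]
```

View pics/w18.png

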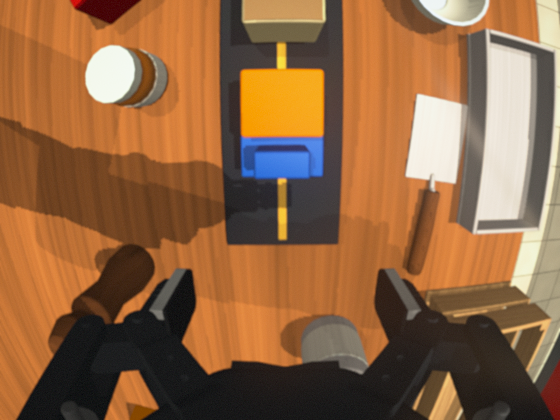

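The spacer is set on the line against the orange and square to it. Now to the red block.

>>> arm_command(motion=[{"x":37,"y":-29,"z":-20,"rx":0,"ry":0,"rz":-5,"hand":-1},{"x":75,"y":-58,"z":-20,"rx":0,"ry":0,"rz":-10,"hand":-1},{"x":112,"y":-87,"z":-20,"rx":0,"ry":0,"rz":-16,"hand":-1},{"x":150,"y":-116,"z":-20,"rx":0,"ry":0,"rz":-22,"hand":-1},{"x":187,"y":-145,"z":-20,"rx":0,"ry":0,"rz":-27,"hand":-1},{"x":225,"y":-173,"z":-20,"rx":0,"ry":0,"rz":-32,"hand":-1},{"x":225,"y":-173,"z":-20,"rx":0,"ry":0,"rz":-32,"hand":-1},{"x":225,"y":-173,"z":-20,"rx":0,"ry":0,"rz":-32,"hand":-1},{"x":225,"y":-173,"z":-20,"rx":0,"ry":0,"rz":-32,"hand":-1}])

```text
clock: 27.58
tcp_pos: [0.4532, 0.1113, 0.2029]
orientation: [-0.0, 0.488, 0.873, -0.0]
wrist_force: [0.2, -0.8, -0.7]
finger_gap: 0.086
```

```bash
python3 - <<'E'
from h import *
st();p=shot('wrist','w19');W=worldf(p);H=hsv(p)
red=((H[...,0]<6)|(H[...,0]>172))&(H[...,1]>150)
topface(p,W,red,.075,True,n=600)
st()
E
```

```text
t 27.57 tcp [453.2 111.3 202.9] yaw 31.52 tilt [-0.02 -0.01] F [ 0.2  -0.76 -0.72] gap 86.0
 z 0.075 px [283. 202.] 3844 (array([452. , 111.1]), array([60.1, 50.5]), 31.6) mean [452.  111.4]
t 27.62 tcp [453.2 111.2 202.9] yaw 31.51 tilt [-0.02 -0.01] F [ 0.38 -0.27  0.65] gap 85.6
```

View pics/w19.png

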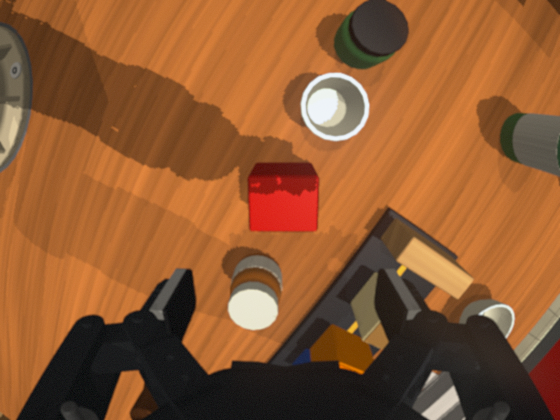

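>>> arm_command(motion=[{"x":0.5,"y":-1,"z":50,"rx":0,"ry":0,"rz":0,"hand":-1},{"x":0.5,"y":-1,"z":100,"rx":0,"ry":0,"rz":0,"hand":-1},{"x":0.5,"y":-1,"z":150,"rx":0,"ry":0,"rz":0,"hand":-1},{"x":0.5,"y":-1,"z":172,"rx":0,"ry":0,"rz":0,"hand":-1},{"x":0.5,"y":-1,"z":172,"rx":0,"ry":0,"rz":0,"hand":-1},{"x":0.5,"y":-1,"z":172,"rx":0,"ry":0,"rz":0,"hand":1},{"x":0.5,"y":-1,"z":172,"rx":0,"ry":0,"rz":0,"hand":1},{"x":0.5,"y":-1,"z":172,"rx":0,"ry":0,"rz":0,"hand":1},{"x":0.5,"y":-1,"z":172,"rx":0,"ry":0,"rz":0,"hand":1}])

```text
clock: 28.75
tcp_pos: [0.4529, 0.1116, 0.0327]
orientation: [0.001, 0.488, 0.873, 0.001]
wrist_force: [-0.7, 0.1, 6.4]
finger_gap: 0.0614
```

```bash
python3 -c "
from h import *
st()"
```

```text
t 28.75 tcp [452.9 111.6  32.7] yaw 31.59 tilt [ 0.17 -0.02] F [-0.7   0.07  6.43] gap 61.4
```

>>> arm_command(motion=[{"x":0,"y":0,"z":-40,"rx":0,"ry":0,"rz":0,"hand":1},{"x":0,"y":0,"z":-90,"rx":0,"ry":0,"rz":0,"hand":1},{"x":-40,"y":2,"z":-125,"rx":0,"ry":0,"rz":4,"hand":1},{"x":-80,"y":4,"z":-125,"rx":0,"ry":0,"rz":9,"hand":1},{"x":-125,"y":7,"z":-125,"rx":0,"ry":0,"rz":14,"hand":1},{"x":-170,"y":9,"z":-125,"rx":0,"ry":0,"rz":19,"hand":1},{"x":-215,"y":12,"z":-125,"rx":0,"ry":0,"rz":24,"hand":1},{"x":-260,"y":14,"z":-125,"rx":0,"ry":0,"rz":28,"hand":1},{"x":-301,"y":16.5,"z":-125,"rx":0,"ry":0,"rz":32,"hand":1},{"x":-301,"y":16.5,"z":-125,"rx":0,"ry":0,"rz":32,"hand":1}])

```text
clock: 30.0
tcp_pos: [0.6246, -0.1386, 0.1554]
orientation: [0.0, 0.711, 0.703, 0.0]
wrist_force: [-1.1, -0.0, -2.2]
finger_gap: 0.0617
```

>>> arm_command(motion=[{"x":0,"y":0,"z":0,"rx":0,"ry":0,"rz":0,"hand":1},{"x":0,"y":0,"z":0,"rx":0,"ry":0,"rz":0,"hand":1}])

```text
clock: 30.25
tcp_pos: [0.6226, -0.1348, 0.1563]
orientation: [-0.0, 0.709, 0.705, -0.0]
wrist_force: [0.1, 0.8, -1.8]
finger_gap: 0.0614
```

```bash
python3 lk.py w20
```

```text
t 30.25 tcp [ 622.6 -134.8  156.3] yaw -0.32 tilt [-0.04  0.03] F [ 0.06  0.81 -1.79] gap 61.4
 line yaw ccw -0.50679064 x(y=0) 625.40594 n 684 y -143.80135757646843 30.59291933046835
 z 0.104 px [288. 144.] 2109 (array([625.3, -76.1]), array([19.4, 39.6]), 89.5) mean [625.2 -76.2]
 z 0.057 px [286. 133.] 2005 (array([624.9, -76.4]), array([34.2, 69.8]), 89.8) mean [624.5 -72.2]
 z 0.087 px [288.  76.] 7259 (array([625.6, -32.7]), array([50.9, 61.5]), 89.7) mean [625.6 -33. ]
```

View pics/w20.png

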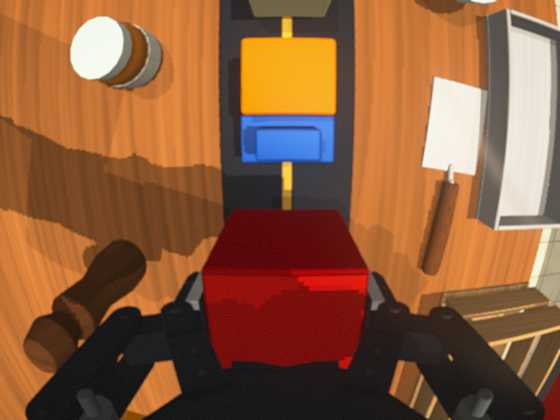

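>>> arm_command(motion=[{"x":0,"y":1,"z":45,"rx":0,"ry":0,"rz":0,"hand":1},{"x":0,"y":1,"z":85,"rx":0,"ry":0,"rz":0,"hand":1},{"x":0,"y":1,"z":107,"rx":0,"ry":0,"rz":0,"hand":1},{"x":3,"y":1,"z":109,"rx":0,"ry":0,"rz":0,"hand":1},{"x":7,"y":1,"z":109,"rx":0,"ry":0,"rz":0,"hand":1},{"x":10,"y":1,"z":109,"rx":0,"ry":0,"rz":0,"hand":1},{"x":10,"y":1,"z":109,"rx":0,"ry":0,"rz":0,"hand":1}])

```text
clock: 31.18
tcp_pos: [0.625, -0.1257, 0.0484]
orientation: [0.001, 0.709, 0.705, 0.0]
wrist_force: [0.3, 0.1, -3.0]
finger_gap: 0.0614
```

```bash
python3 tr2.py -.076; python3 lk.py w21
```

```text
t 31.38 tcp [ 624.6 -126.2   47.6] yaw -0.41 tilt [ 0.03 -0.01] F [-0.1   0.34 -2.36] gap 61.5
meanF [ 0.11  0.2  -2.69] [ 0.1  0.4  0.5 -0.1]
grip near -85.32 far -65.52 x [606.2 644.2]
t 31.38 tcp [ 624.6 -126.2   47.6] yaw -0.41 tilt [ 0.03 -0.01] F [-0.1   0.34 -2.36] gap 61.5
no line
 z 0.104 px [284. 210.] 9334 (array([625.2, -75.4]), array([20., 39.]), 89.7) mean [625.2 -75.2]
 z 0.057 px [285. 164.] 4044 (array([625.2, -77.2]), array([32.1, 69.1]), 89.6) mean [625.5 -69.5]
 z 0.087 px [285.  71.] 26949 (array([625.7, -33.9]), array([48.7, 60.2]), 89.6) mean [625.7 -34.8]
 z 0.087 px [285. 309.] 16792 (array([ 625.2, -125.3]), array([53.5, 85. ]), 89.7) mean [ 625.2 -121. ]
```

View pics/w21.png

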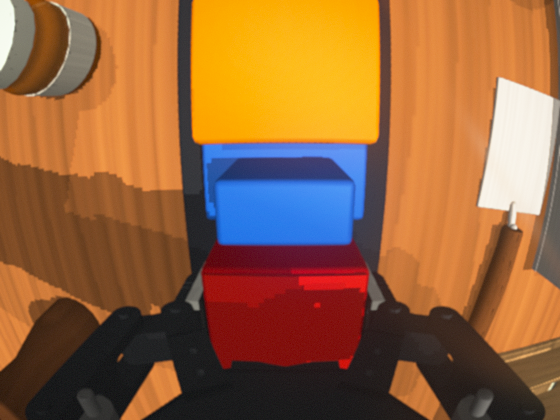

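>>> arm_command(motion=[{"x":1,"y":0,"z":0,"rx":0,"ry":0,"rz":0,"hand":1},{"x":2,"y":0,"z":0,"rx":0,"ry":0,"rz":0,"hand":1},{"x":3,"y":0,"z":0,"rx":0,"ry":0,"rz":0,"hand":1},{"x":3,"y":0,"z":0,"rx":0,"ry":0,"rz":0,"hand":1}])

```text
clock: 31.92
tcp_pos: [0.6244, -0.1229, 0.0473]
orientation: [-0.0, 0.71, 0.705, 0.0]
wrist_force: [-0.7, -0.0, -3.2]
finger_gap: 0.0617
```

```bash
python3 tr2.py -.076
```

```text
t 32.12 tcp [ 624.5 -123.    47.3] yaw -0.4 tilt [ 0. -0.] F [-0.86 -0.21 -2.32] gap 61.6
meanF [-0.19  0.02 -2.5 ] [-0.  -0.5  0.7 -0.1]
grip near -85.21 far -65.39 x [606.2 644.2]
```

>>> arm_command(motion=[{"x":0.5,"y":0,"z":0,"rx":0,"ry":0,"rz":0,"hand":1},{"x":1.2,"y":0,"z":0,"rx":0,"ry":0,"rz":0,"hand":1},{"x":1.2,"y":0,"z":0,"rx":0,"ry":0,"rz":0,"hand":1}])

```text
clock: 32.5
tcp_pos: [0.6244, -0.1217, 0.0473]
orientation: [0.0, 0.71, 0.705, 0.0]
wrist_force: [-0.2, -0.2, -2.7]
finger_gap: 0.0616
```

```bash
python3 tr2.py -.076
```

```text
t 32.7 tcp [ 624.5 -121.8   47.3] yaw -0.4 tilt [ 0.01 -0.  ] F [ 0.74 -0.02 -3.01] gap 61.5
meanF [-0.06 -0.02 -2.45] [-0.2 -0.   0.3 -0.2]
grip near -85.3 far -65.31 x [606.2 644.2]
```

>>> arm_command(motion=[{"x":0.4,"y":0,"z":0,"rx":0,"ry":0,"rz":0,"hand":1},{"x":0.8,"y":0,"z":0,"rx":0,"ry":0,"rz":0,"hand":1},{"x":0.8,"y":0,"z":0,"rx":0,"ry":0,"rz":0,"hand":1}])

```text
clock: 33.08
tcp_pos: [0.6245, -0.1209, 0.0473]
orientation: [0.0, 0.71, 0.705, 0.0]
wrist_force: [0.2, 0.5, -1.8]
finger_gap: 0.062
```

```bash
python3 tr2.py -.076
```

```text
t 33.27 tcp [ 624.5 -121.    47.3] yaw -0.4 tilt [0. 0.] F [ 0.25  0.94 -2.8 ] gap 61.5
meanF [ 0.16  0.2  -2.35] [ 0.5  0.  -0.6  0.9]
grip near -85.16 far -65.32 x [606.2 644.2]
```

>>> arm_command(motion=[{"x":0.4,"y":0,"z":0,"rx":0,"ry":0,"rz":0,"hand":1},{"x":0.8,"y":0,"z":0,"rx":0,"ry":0,"rz":0,"hand":1},{"x":0.8,"y":0,"z":0,"rx":0,"ry":0,"rz":0,"hand":1}])

```text
clock: 33.65
tcp_pos: [0.6245, -0.1202, 0.0473]
orientation: [0.0, 0.71, 0.705, 0.0]
wrist_force: [-0.4, 0.4, -2.6]
finger_gap: 0.0618
```

```bash
python3 tr2.py -.076
```

```text
t 33.85 tcp [ 624.5 -120.2   47.3] yaw -0.4 tilt [ 0. -0.] F [-0.06 -0.11 -2.29] gap 61.6
meanF [-0.07  0.12 -2.15] [ 0.4  0.   0.3 -0.3]
grip near -85.34 far -65.35 x [606.2 644.2]
```

>>> arm_command(motion=[{"x":0.4,"y":0,"z":0,"rx":0,"ry":0,"rz":0,"hand":1},{"x":0.8,"y":0,"z":0,"rx":0,"ry":0,"rz":0,"hand":1},{"x":0.8,"y":0,"z":0,"rx":0,"ry":0,"rz":0,"hand":1}])

```text
clock: 34.22
tcp_pos: [0.6245, -0.1194, 0.0474]
orientation: [0.0, 0.71, 0.705, 0.0]
wrist_force: [-0.4, 0.9, -2.9]
finger_gap: 0.0614
```

```bash
python3 tr2.py -.076
```

```text
t 34.42 tcp [ 624.5 -119.4   47.3] yaw -0.4 tilt [ 0.01 -0.  ] F [ 0.45  0.47 -3.14] gap 61.7
meanF [-0.35 -0.14 -2.51] [ 0.9 -1.2 -1.   0.7]
grip near -85.19 far -65.29 x [606.2 644.2]
```

>>> arm_command(motion=[{"x":0.3,"y":0,"z":0,"rx":0,"ry":0,"rz":0,"hand":1},{"x":0.6,"y":0,"z":0,"rx":0,"ry":0,"rz":0,"hand":1},{"x":0.6,"y":0,"z":0,"rx":0,"ry":0,"rz":0,"hand":1}])

```text
clock: 34.8
tcp_pos: [0.6244, -0.1193, 0.0474]
orientation: [0.0, 0.71, 0.705, -0.0]
wrist_force: [-0.2, -3.4, -2.7]
finger_gap: 0.0617
```

```bash
python3 tr2.py -.076
```

```text
t 35.0 tcp [ 624.5 -119.2   47.4] yaw -0.41 tilt [ 0.   -0.04] F [-0.42 -3.9  -1.92] gap 61.5
meanF [-0.48 -3.13 -2.57] [-3.4 -2.8 -3.  -3.3]
grip near -85.32 far -65.2 x [606.2 644.2]
```

Contact, at -3.1 N. I'll set the red down.

>>> arm_command(motion=[{"x":-0.4,"y":0,"z":1.5,"rx":0,"ry":0,"rz":0,"hand":1},{"x":-0.4,"y":0,"z":3,"rx":0,"ry":0,"rz":0,"hand":1},{"x":-0.4,"y":0,"z":3,"rx":0,"ry":0,"rz":0,"hand":1},{"x":-0.4,"y":0,"z":3,"rx":0,"ry":0,"rz":0,"hand":-1},{"x":-0.4,"y":0,"z":3,"rx":0,"ry":0,"rz":0,"hand":-1},{"x":-0.4,"y":0,"z":3,"rx":0,"ry":0,"rz":0,"hand":-1},{"x":-0.4,"y":0,"z":-40,"rx":0,"ry":0,"rz":0,"hand":-1},{"x":-0.4,"y":0,"z":-90,"rx":0,"ry":0,"rz":0,"hand":-1},{"x":-10,"y":0,"z":-135,"rx":0,"ry":0,"rz":0,"hand":-1},{"x":-10,"y":0,"z":-135,"rx":0,"ry":0,"rz":0,"hand":-1}])

```text
clock: 36.25
tcp_pos: [0.627, -0.13, 0.1873]
orientation: [0.004, 0.71, 0.704, 0.002]
wrist_force: [0.2, 0.6, -0.5]
finger_gap: 0.0854
```

```bash
python3 lk.py w22
```

```text
t 36.25 tcp [ 627.  -130.   187.3] yaw -0.43 tilt [ 0.48 -0.16] F [ 0.24  0.63 -0.5 ] gap 85.4
 line yaw ccw 2.0260978 x(y=0) 625.49756 n 235 y 6.911976330237268 30.55512599628347
 z 0.104 px [280. 146.] 1635 (array([625.2, -75.8]), array([19.7, 39.1]), 89.5) mean [625.2 -75.8]
 z 0.057 px [280. 137.] 1570 (array([624.9, -76.5]), array([34.2, 69.3]), 89.5) mean [625.1 -72.7]
 z 0.087 px [280.  87.] 5616 (array([625.7, -32.7]), array([50.9, 61.2]), 89.6) mean [625.7 -33. ]
 z 0.087 px [281. 199.] 4936 (array([ 625.4, -119.7]), array([50.9, 61. ]), 89.5) mean [ 625.5 -118.9]
```

View pics/w22.png

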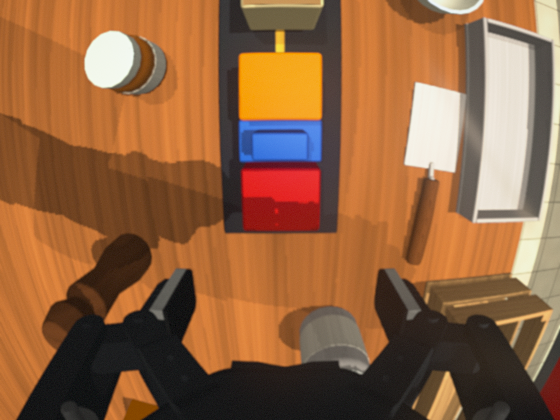

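The red stands at (625.4, -119.7), square and touching the spacer. Finally I'll take out the spacer.

>>> arm_command(motion=[{"x":30,"y":0,"z":0,"rx":0,"ry":0,"rz":0,"hand":-1},{"x":55,"y":0,"z":20,"rx":0,"ry":0,"rz":0,"hand":-1},{"x":55,"y":0,"z":60,"rx":0,"ry":0,"rz":0,"hand":-1},{"x":55,"y":0,"z":100,"rx":0,"ry":0,"rz":0,"hand":-1},{"x":55,"y":0,"z":112,"rx":0,"ry":0,"rz":0,"hand":-1},{"x":55,"y":0,"z":112,"rx":0,"ry":0,"rz":0,"hand":-1}])

```text
clock: 37.05
tcp_pos: [0.6237, -0.0735, 0.0691]
orientation: [-0.001, 0.71, 0.705, -0.001]
wrist_force: [0.7, 0.7, 0.5]
finger_gap: 0.0854
```

```bash
python3 -c "
from h import *
st()"
```

```text
t 37.05 tcp [623.7 -73.5  69.1] yaw -0.4 tilt [-0.16  0.05] F [0.65 0.66 0.53] gap 85.4
```

>>> arm_command(motion=[{"x":-1,"y":0.8,"z":2,"rx":0,"ry":0,"rz":0,"hand":-1},{"x":-1,"y":0.8,"z":2,"rx":0,"ry":0,"rz":0,"hand":-1}])

```text
clock: 37.3
tcp_pos: [0.6267, -0.0753, 0.0698]
orientation: [0.001, 0.71, 0.705, 0.001]
wrist_force: [-0.9, 0.4, -0.5]
finger_gap: 0.0851
```

```bash
python3 -c "
from h import *
st()"
```

```text
t 37.3 tcp [626.7 -75.3  69.8] yaw -0.41 tilt [ 0.15 -0.04] F [-0.93  0.44 -0.49] gap 85.1
```

>>> arm_command(motion=[{"x":0.4,"y":-1,"z":2,"rx":0,"ry":0,"rz":0,"hand":-1},{"x":0.4,"y":-1,"z":2,"rx":0,"ry":0,"rz":0,"hand":-1},{"x":0.4,"y":-1,"z":2,"rx":0,"ry":0,"rz":0,"hand":-1}])

```text
clock: 37.67
tcp_pos: [0.6246, -0.0744, 0.0665]
orientation: [0.0, 0.71, 0.705, 0.0]
wrist_force: [0.8, 0.0, -0.6]
finger_gap: 0.0854
```

```bash
python3 -c "
from h import *
st()"
```

```text
t 37.67 tcp [624.6 -74.4  66.5] yaw -0.4 tilt [ 0.02 -0.  ] F [ 0.82  0.03 -0.58] gap 85.4
```

>>> arm_command(motion=[{"x":0,"y":0,"z":0,"rx":0,"ry":0,"rz":0,"hand":1},{"x":0,"y":0,"z":0,"rx":0,"ry":0,"rz":0,"hand":1},{"x":0,"y":0,"z":0,"rx":0,"ry":0,"rz":0,"hand":1},{"x":0,"y":0,"z":0,"rx":0,"ry":0,"rz":0,"hand":1},{"x":0,"y":0,"z":0,"rx":0,"ry":0,"rz":0,"hand":1},{"x":0,"y":0,"z":-8,"rx":0,"ry":0,"rz":0,"hand":1},{"x":0,"y":0,"z":-20,"rx":0,"ry":0,"rz":0,"hand":1},{"x":0,"y":0,"z":-40,"rx":0,"ry":0,"rz":0,"hand":1},{"x":0,"y":0,"z":-65,"rx":0,"ry":0,"rz":0,"hand":1},{"x":0,"y":0,"z":-100,"rx":0,"ry":0,"rz":0,"hand":1}])

```text
clock: 38.92
tcp_pos: [0.6238, -0.0742, 0.167]
orientation: [-0.001, 0.71, 0.705, -0.0]
wrist_force: [0.8, -0.3, -1.4]
finger_gap: 0.0394
```

```bash
python3 lk.py w23
```

```text
t 38.92 tcp [623.8 -74.2 167. ] yaw -0.4 tilt [-0.09  0.04] F [ 0.78 -0.28 -1.35] gap 39.4
 line yaw ccw -0.3491294 x(y=0) 625.4719 n 531 y -89.30534699729799 110.85065652576753
 z 0.087 px [288.  40.] 6332 (array([627.4,  54.8]), array([51.6, 61.3]), 89.8) mean [627.3  54.5]
 z 0.087 px [287. 164.] 6367 (array([625.7, -32.3]), array([51. , 61.4]), 89.7) mean [625.7 -31.8]
```

View pics/w23.png

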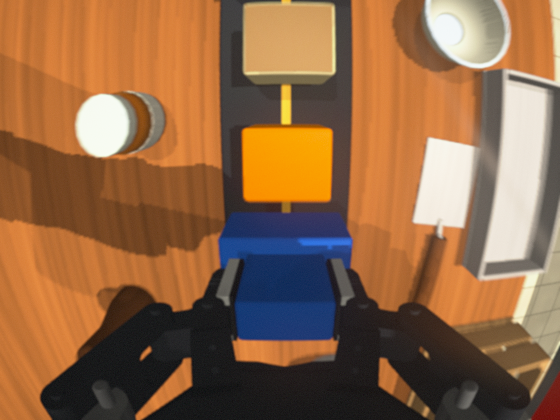

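The cream and orange are undisturbed. Now I'll carry the spacer to the counter in front of the board.

>>> arm_command(motion=[{"x":-8,"y":-45,"z":0,"rx":0,"ry":0,"rz":0,"hand":1},{"x":-18,"y":-95,"z":0,"rx":0,"ry":0,"rz":0,"hand":1},{"x":-30,"y":-148,"z":0,"rx":0,"ry":0,"rz":0,"hand":1},{"x":-30,"y":-148,"z":40,"rx":0,"ry":0,"rz":0,"hand":1},{"x":-30,"y":-148,"z":80,"rx":0,"ry":0,"rz":0,"hand":1},{"x":-30,"y":-148,"z":105,"rx":0,"ry":0,"rz":0,"hand":1},{"x":-30,"y":-148,"z":105,"rx":0,"ry":0,"rz":0,"hand":1},{"x":-30,"y":-148,"z":105,"rx":0,"ry":0,"rz":0,"hand":1}])

```text
clock: 39.98
tcp_pos: [0.4773, -0.1036, 0.0626]
orientation: [0.001, 0.71, 0.705, 0.0]
wrist_force: [0.4, -0.1, -3.0]
finger_gap: 0.0389
```

```bash
python3 -c "
from h import *
st()"
```

```text
t 39.98 tcp [ 477.3 -103.6   62.6] yaw -0.39 tilt [ 0.1  -0.03] F [ 0.39 -0.13 -2.98] gap 38.9
```

>>> arm_command(motion=[{"x":0,"y":0,"z":4,"rx":0,"ry":0,"rz":0,"hand":1},{"x":0,"y":0,"z":8,"rx":0,"ry":0,"rz":0,"hand":1},{"x":0,"y":0,"z":8,"rx":0,"ry":0,"rz":0,"hand":1},{"x":0,"y":0,"z":8,"rx":0,"ry":0,"rz":0,"hand":1}])

```text
clock: 40.48
tcp_pos: [0.4773, -0.1037, 0.0544]
orientation: [0.001, 0.71, 0.705, 0.0]
wrist_force: [-1.5, -0.3, 6.0]
finger_gap: 0.0399
```

```bash
python3 -c "
from h import *
st()"
```

```text
t 40.48 tcp [ 477.3 -103.7   54.4] yaw -0.4 tilt [ 0.12 -0.05] F [-1.52 -0.3   5.98] gap 39.9
```

Down on the counter (+6 N). Release, rise, and move back over the board to check the row.

>>> arm_command(motion=[{"x":0,"y":0,"z":-0.5,"rx":0,"ry":0,"rz":0,"hand":-1},{"x":0,"y":0,"z":-0.5,"rx":0,"ry":0,"rz":0,"hand":-1},{"x":0,"y":0,"z":-0.5,"rx":0,"ry":0,"rz":0,"hand":-1},{"x":0,"y":0,"z":-40,"rx":0,"ry":0,"rz":0,"hand":-1},{"x":0,"y":0,"z":-90,"rx":0,"ry":0,"rz":0,"hand":-1},{"x":0,"y":20,"z":-145,"rx":0,"ry":0,"rz":0,"hand":-1},{"x":0,"y":75,"z":-190,"rx":0,"ry":0,"rz":0,"hand":-1},{"x":0,"y":130,"z":-210,"rx":0,"ry":0,"rz":0,"hand":-1},{"x":0,"y":147,"z":-210,"rx":0,"ry":0,"rz":0,"hand":-1},{"x":0,"y":147,"z":-210,"rx":0,"ry":0,"rz":0,"hand":-1}])

```text
clock: 41.72
tcp_pos: [0.6245, -0.1043, 0.2623]
orientation: [-0.0, 0.709, 0.705, -0.0]
wrist_force: [0.4, -0.8, -0.1]
finger_gap: 0.0855
```

>>> arm_command(motion=[{"x":0,"y":0,"z":0,"rx":0,"ry":0,"rz":0,"hand":-1},{"x":0,"y":0,"z":0,"rx":0,"ry":0,"rz":0,"hand":-1}])

```text
clock: 41.98
tcp_pos: [0.6222, -0.1043, 0.2632]
orientation: [-0.0, 0.71, 0.705, -0.0]
wrist_force: [0.4, 0.9, 0.4]
finger_gap: 0.0855
```

```bash
python3 lk.py w24; python3 - <<'E'
from h import *
p=shot('side','s24');W,H,blu=spc(p,False);a=np.ones((420,560),bool)
centreline(p,False)
for y in [(0,.1),(-.08,0),(-.17,-.085)]: topface(p,W,a,.087,False,n=101,roi=(.56,.7,)+y)
topface(p,W,blu,.092,False,n=30);shot('scene','c24')
E
```

```text
t 41.98 tcp [ 622.2 -104.3  263.2] yaw -0.42 tilt [-0.05  0.01] F [0.43 0.87 0.38] gap 85.5
 line yaw ccw -0.39665386 x(y=0) 625.37225 n 455 y -95.68262240068826 115.32184946531251
 z 0.057 px [168. 183.] 103 (array([481.8, -97.8]), array([17.7, 44. ]), 65.0) mean [ 488.2 -100.5]
 z 0.087 px [289.  32.] 3136 (array([627.3,  55. ]), array([61.5, 51.4]), 0.2) mean [627.4  54.5]
 z 0.087 px [288. 118.] 3304 (array([625.6, -32. ]), array([51.2, 61.5]), 89.6) mean [625.6 -32. ]
 z 0.087 px [287. 204.] 2875 (array([ 625. , -119.3]), array([51.1, 61.6]), 89.6) mean [ 624.9 -119.2]
 line yaw ccw -3.925246 x(y=0) 633.4306 n 30 y -172.56262864674932 -150.97934642644785
 z 0.087 px [295. 162.] 292 (array([625.3,  49.8]), array([50.3, 60.6]), 89.0) mean [625.1  49.6]
 z 0.087 px [297. 185.] 341 (array([624. , -38.7]), array([48. , 59.8]), 89.0) mean [623.7 -39.1]
 z 0.087 px [299. 210.] 420 (array([ 623.3, -125. ]), array([48.5, 60.4]), 88.9) mean [ 623.  -125.4]
 z 0.092 px [236. 205.] 85 (array([ 477.1, -113. ]), array([19.7, 35.8]), 88.9) mean [ 478.2 -112.9]
```

View pics/w24.png

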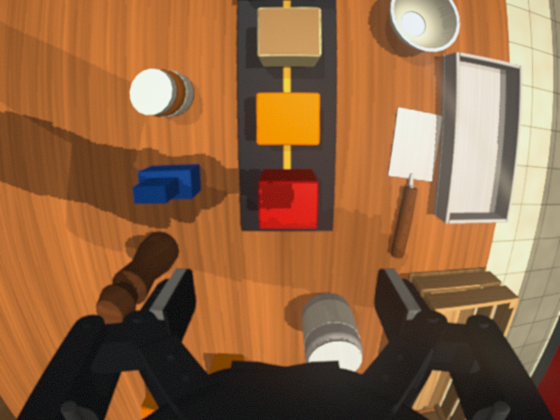

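View pics/s24.png

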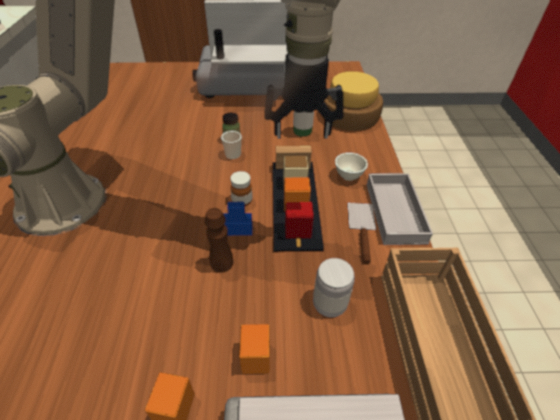

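View pics/c24.png

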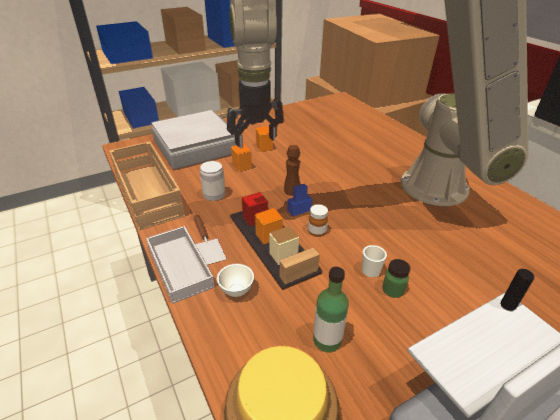

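The pictures show cream, orange and red in a square row, the spacer upright on the counter at wrist (167,183), and everything else standing. Handing in.

```bash
python3 -c "
from h import *
print(hand_in())"
```

```text
the job is handed in; nothing more can be done
None
```

The row is finished and handed in: cream, orange, red on the brass line, with the spacer standing upright on the counter in front of the board. It took about 42 s of the 72 s allowed. Of the three orange blocks I took the one nearest the base.

I stepped the spacer along as asked, lowering each piece just short of its neighbour and moving it up until the wrist force showed light contact of about 1–4 N. I set it down about 0.2–0.4 mm back from that point.

What the last checks showed:
- **Spacing:** the wrist camera read centre distances of 87.0 mm (cream to orange) and 87.3 mm (orange to red), against an ideal 88. That camera reads the 52 mm blocks about 1.5% short, so the true values are probably close to 88. The side camera read 88.5 and 86.3 mm, so the two cameras disagree by 1–2 mm, about the calibration error.
- **On the line:** orange and red are about 0.5 mm off the line and square to it within about 0.5°.
- **Cream:** it already sat about 1.5–2 mm off the line before I touched anything, and I left it there. The touch with the spacer may have nudged it by a few tenths of a millimetre at most.
- **Other things:** all are standing where they were, and nothing tipped.

One early move command was refused for missing keys, and it moved nothing.

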